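Pack the measuring kit and shut the lid

TASK

Pack the yellow tape measure and the block of beeswax that lie nearest the robot, on the bare front part of the bench, into the open grey kit box so that neither stands above the rim, then close the lid fully. One half of the box is deep and the other has a raised wooden floor, so put each thing where it fits. Leave the rest of the bench as it is.

Things in the scene. Friction and masses are not known exactly. Their poses are not given: they have to be found in the camera images.
- kit_box: Grey open box with brass corners, fixed, turned up to 0.2 rad. Outside 122 (its x) x 232 (its y) x 80 mm high, walls and bottom 6 mm: inside 110 x 220 mm, 74 mm deep to the rim. Origin: centre of its underside; x points away from the robot to the hinged side. One 110 x 110 mm half along y is deep, the other has a raised floor; which is which changes; no divider but that step
- raised_floor: Light wooden block, 109 x 109 x 48 mm, fixed in one half of the kit box as a raised floor: its top is 54 mm over the bench, leaving 26 mm of height under the closed lid. Origin at the centre of its underside, 6 mm over the bench; so it tells which half is shallow
- felt_pad: Grey felt pad, 109 x 109 x 2 mm, fixed on the bottom of the deep half: its top is 8 mm over the bench, leaving 72 mm of height under the closed lid. Origin at the centre of its underside
- kit_lid (a joint): Angle of the kit box's lid: 0 shut, 1.57 upright, grows as it opens back and away from the robot, to 1.9. It starts open at 1.6 to 1.85. The hinge is stiff: the lid stays where it is left and a push of a few newtons on its outer face or free edge moves it, all the way down to shut
- kit_lid_hinge (a point): Middle of the lid's hinge line, which runs along the box's y, at the far edge of the rim, 61 mm along the box's x from its centre and 80.5 mm over the bench. The lid plate is 122 mm from hinge to free edge, 232 mm along the hinge, 8 mm thick, its underside at hinge height when shut
- kit_lid_handle (a point): Outer end of the brass knob on the lid's outer face, in the middle along the hinge, 92 mm from the hinge, standing 35 mm off the face (behind the lid while it is open, on top when shut)
- tape_center (a point): Yellow and black pocket tape measure, loose, near the bench's front edge (not the one on the wooden board behind), standing on its narrow edge. This is the centre of its case, about 31 mm above the bench. The case is 30 mm thick (its x), 65 mm long (its y) and 63 mm tall with a small button on top, 68 mm in all; the tape's hook reaches 50 mm from this centre along its -y. 0.15 to 0.3 kg
- wax_center (a point): Block of yellow beeswax lying flat, loose, right of the kit box (another lies far right, out of reach); 36 (its x) x 58 (its y) x 20 mm high; this is its centre, 10 mm above its underside. About 0.08 kg
- tape_measure: The same tape measure: origin at its underside, axes as for its centre point
- beeswax: The same beeswax block: origin at the centre of its underside
- rivet_dish: Bystander, loose: the near round metal dish of rivets, 71 mm wide, 16 mm high; origin at the centre of its underside
- dye_jar: Bystander, loose: teal jar right of and behind the kit box, 43 mm wide, 50 mm high; origin at the centre of its underside
- tea_mug: Bystander, loose: white speckled mug, 78 x 113 x 101 mm with its handle; origin at its underside
- spool_1: Bystander, loose: brown thread spool behind the kit box by the drawer chest, 40 mm wide, 55 mm high; origin at its underside

How it is judged (in metres and radians):
At the end, for the whole second after the job is handed in: Tape measure and beeswax both lie inside the kit box below its rim, at rest (under 30 mm/s), and the lid is shut to within 0.035 rad (about 4 mm at its free edge) (x of tape_center in the frame of kit_box between -0.057 and 0.057 m and y of tape_center in the frame of kit_box between -0.112 and 0.112 m and z of tape_center in the frame of kit_box between 0 and 0.08 m and linear speed of each of tape_measure, beeswax below 0.03 m/s and x of wax_center in the frame of kit_box between -0.057 and 0.057 m and y of wax_center in the frame of kit_box between -0.112 and 0.112 m and z of wax_center in the frame of kit_box between 0 and 0.08 m and value of joint kit_lid below 0.035 rad); the robot touches nothing.
It fails at once if The rivet dish, jar, mug or thread spool is moved by more than 30 mm (distance of any of rivet_dish, dye_jar, tea_mug, spool_1 from where it was at the start of the episode above 0.03 m).
It also fails if it takes over 72 s, if anything falls off the work surface, if the arm or the gripper's body presses on something with over 40 N, if the wrist force passes 120 N, or if a joint passes its speed limit or range.

ROBOT

A 6-joint arm with a two-finger parallel gripper is mounted at the origin on a cart in front of the work surface, level with it; the furniture and walls round the work are solid. World frame = base frame: x ahead of the robot, y to its left, z up, the work surface at z = 0. Lengths are in mm, angles in rad, forces in N, time in s.
With the tool pointing down it reaches from about 300 to 825 mm from the base axis. Payload 5.4 kg.
Tool frame: the origin (TCP) lies between the finger pads; the fingertips stand 19 mm ahead of it and the grasp point (between the pads) is the TCP; x points along the fingers, z is the direction in which the jaws open and shut, and the axes are right-handed (so a half turn about x gives the same grasp; the last joint's range is limited). The gripper opens to 92 mm and grips with 3 to 60 N. Pads are 20 mm wide; open, the fingers measure 128 mm over their backs; the gripper's body (75 mm by 189 mm) begins 69 mm behind the grasp point.
Start: joints at [0.935, 0.158, 1.597, -0, 1.386, -0.21], TCP at [237.511, 523.636, 233.601] pointing down, gripper open.
Joint ranges: [-2.91, 2.91], [-0.94, 2.29], [0.18, 2.7], [-1.29, 4.43], [0.17, 2.64], [-3, 3]. Speed limits (rad/s): [2.57, 2.57, 3.14, 3.14, 3.14, 3.14].

INTERFACE

Orientations are given as a rotation vector (axis times angle).
In Python, from plant import status, optics, job gives the robot as it stands.
- The arm moves only by the tool move_arm, never from a script. Its argument "plan" is a list of rows, each an object of numbers: "x", "y", "z": the shift along the tool's x, y, z in cm; "wx", "wy", "wz": the turn, a rotation vector about the tool's x, y, z in rad. In form: [{"x": .., "y": .., "z": .., "wx": .., "wy": .., "wz": ..}, ...]. A call has exactly 10 rows; each row shifts and turns the pose as measured when the row begins, along the tool's axes as they then stand; what a row does not reach is not made up. A row lasts 1/10 s, in which the tool goes at most 50 mm and 8.59 degrees, less where a joint would pass 70% of its speed; a pose out of reach is approached as far as the arm can. A call with a gripper value outside its range is refused whole. "jaw" is the opening, from 0 (shut) to 1 (fully open), set as the call begins (left out, the last holds). The fingers move at their own pace and stop on an object; "squeeze" is the grip in N (left out, the last holds). Time passes only in rows, so rows that do not move let the fingers close, or fill a call up. It gives the time, the measured TCP pose, the force and the opening at its end, in the units of the state.
- status.read_state(): the state, without advancing time (a new reading comes with each control period).
- optics.get_image(name): name is "scene" or "top"; returns a dict with "frame" (400x640x3 uint8, red, green, blue), "depth" (400x640 float32, mm along the optical axis (not along the pixel's ray), 0 where there is no reading), "fx", "fy", "cx", "cy" (pixels), "dist_coeffs" ([k1, k2, p1, p2, k3] as OpenCV has them; the pictures are not rectified), "world_from_camera" (4x4, takes a point from camera to world coordinates). Camera axes: x right, y down, z forward; pixel columns grow to the right and rows downward; lengths in mm; the calibration is good to about 2 mm. A picture is of the moment at which its call begins.
- job.job_done(): hands the job in, once; it reports no verdict.
The state is a dict: "clock": time; "q": joint angles; "joint_vel": joint speeds; "joint_efforts": joint torques, N m; "ee_pos": TCP position; "tool_rot": TCP orientation; "ft_force": force on the tool from outside, world axes, zero at the start; "moment": the same for the moment, N m; "gripper_width": opening from 0.0 (shut) to 1.0 (fully open).
Only numpy, scipy, OpenCV 4.12 (cv2) and the standard library are available. Lean on these libraries where they do the work, as an engineer would, in place of code of your own. Each camera call takes 0.05 s, during which the arm holds its last target.

## Working session

There is one attempt and no reset: what is moved stays moved. The work goes in short steps, Python scripts to look and compute and a tool call to move; the robot and the scene stay as the last step left them, time stands still between calls to the robot, and variables do not carry over. Pictures are saved under pics/ and viewed, and the job is handed in when it is done.

Besides the shell and the picture viewer there is one more tool, called after ">>>" as a command line: name --argument value ..., lists and objects as JSON in quotes. move_arm: Moves the arm, as the interface text tells. Its arguments: {"type":"object","properties":{"plan":{"type":"array","items":{"type":"object","properties":{"x":{"type":"number"},"y":{"type":"number"},"z":{"type":"number"},"wx":{"type":"number"},"wy":{"type":"number"},"wz":{"type":"number"}}}},"jaw":{"type":"number"},"squeeze":{"type":"number"}},"required":["plan"]}

```bash
ls; mkdir -p pics; cat > h.py <<'E'
import numpy as np, cv2, json
from plant import status, optics, job
def grab(n,tag):
    im=optics.get_image(n)
    cv2.imwrite(f'pics/{tag}.png',im['frame'][:,:,::-1])
    np.savez(f'pics/{tag}.npz',**{k:np.asarray(v) for k,v in im.items()})
    return im
def load(tag):
    d=np.load(f'pics/{tag}.npz'); return {k:d[k] for k in d}
def K(im): return np.array([[im['fx'],0,im['cx']],[0,im['fy'],im['cy']],[0,0,1]],float)
def rays(im,px):
    p=cv2.undistortPoints(np.asarray(px,float).reshape(-1,1,2),K(im),np.asarray(im['dist_coeffs'],float)).reshape(-1,2)
    T=np.asarray(im['world_from_camera'])
    d=np.c_[p,np.ones(len(p))]
    return T[:3,3],d@T[:3,:3].T
def onplane(im,px,z):
    o,d=rays(im,px); t=(z-o[2])/d[:,2]; return o+d*t[:,None]
def bydepth(im,px):
    o,d=rays(im,px); px=np.asarray(px,int).reshape(-1,2)
    return o+d*np.asarray(im['depth'])[px[:,1],px[:,0]][:,None]
E
python3 - <<'E'
from h import *
np.set_printoptions(precision=4,suppress=True)
for n in('scene','top'):
    im=grab(n,n+'0'); print(n,im['world_from_camera'],im['fx'],im['dist_coeffs'])
print(status.read_state())
E
```

```text
pics
scene [[   0.7806    0.4435   -0.4405 1138.0485]
 [   0.625    -0.5519    0.552  -783.2529]
 [   0.0017   -0.7062   -0.708  1010.6287]
 [   0.        0.        0.        1.    ]] 412.8670937409414 [-0.0825  0.      0.      0.      0.    ]
top [[  -0.0128   -0.9894    0.1448  394.5864]
 [  -0.9995    0.017     0.0282 -101.3048]
 [  -0.0304   -0.1444   -0.9891 1208.9248]
 [   0.        0.        0.        1.    ]] 439.6330185914519 [-0.1158  0.      0.      0.      0.    ]
{'clock': 0.1, 'q': array([ 0.9349,  0.159 ,  1.5981, -0.    ,  1.3862, -0.2101]), 'joint_vel': array([ 0.0009, -0.0018, -0.0034,  0.0003, -0.0003, -0.0008]), 'joint_efforts': array([ -0.0003, -38.6502, -32.296 ,   0.0703,   0.034 ,  -0.    ]), 'ee_pos': array([237.1878, 523.2208, 232.7162]), 'tool_rot': array([-0.8908,  1.3827,  0.8898]), 'ft_force': array([-0.2505,  0.3594, -0.1396]), 'moment': array([0.0066, 0.0037, 0.0206]), 'gripper_width': 1.0023794042158263}
```

View pics/scene0.png

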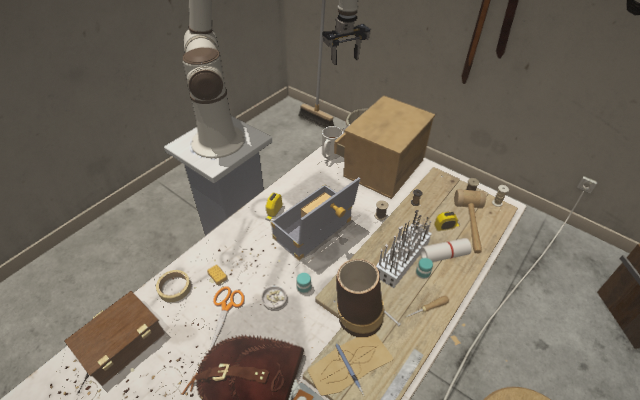

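View pics/top0.png

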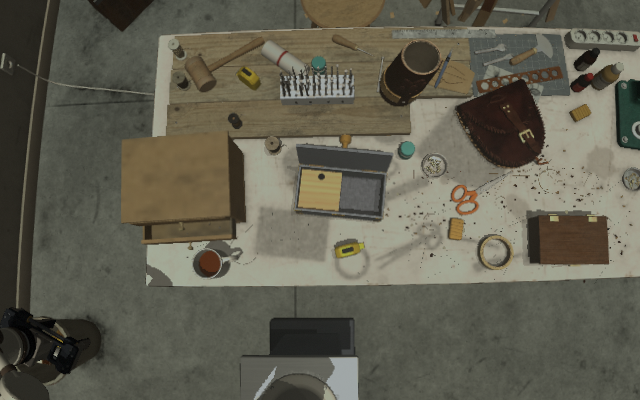

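The top view shows the box at about (343,190) with its wooden raised floor on the left (+y), the lid open behind it, the tape at (349,249), the wax at (456,229), the jar at (407,150) and the dish at (433,165). Next I measure these.

```bash
python3 - <<'E'
from h import *
im=load('top0');f=im['frame']
c=[f[170:270,280:480],];big=cv2.resize(c[0],None,fx=4,fy=4,interpolation=cv2.INTER_CUBIC)
big=f[130:270,285:485];big=cv2.resize(big,None,fx=4,fy=4,interpolation=cv2.INTER_CUBIC);cv2.imwrite('pics/c1.png',big[:,:,::-1])
g=load('scene0')['frame'][170:320,195:395];cv2.imwrite('pics/c2.png',cv2.resize(g,None,fx=4,fy=4,interpolation=cv2.INTER_CUBIC)[:,:,::-1])
E
```

```text
(no output)
```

View pics/c1.png

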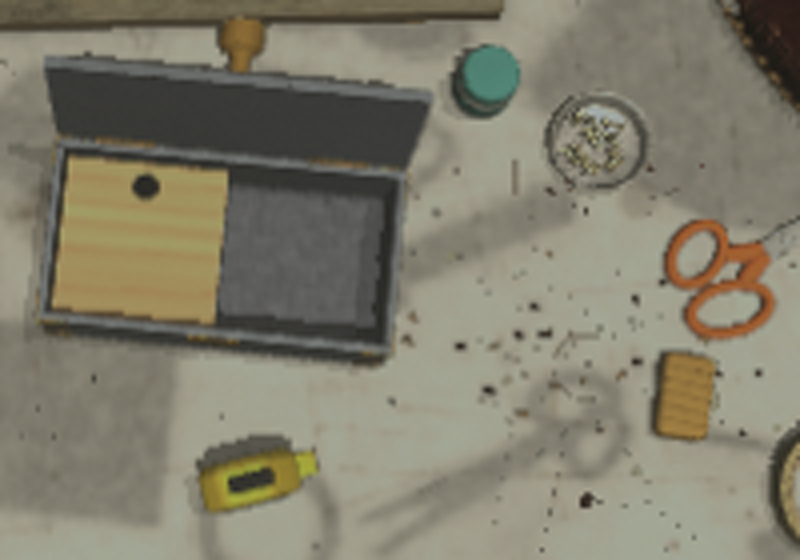

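View pics/c2.png

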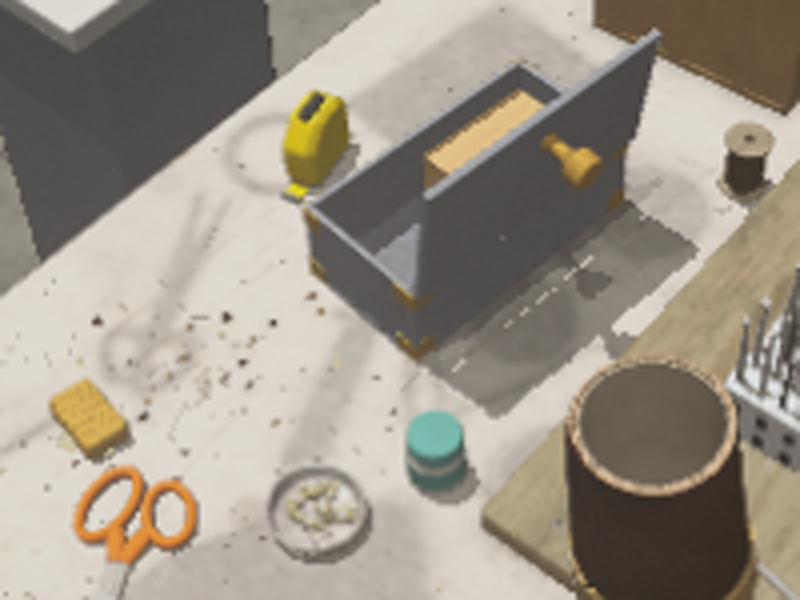

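```bash
python3 - <<'E'
from h import *
np.set_printoptions(precision=1,suppress=True)
im=load('top0');f=im['frame']
def cr(p): return (np.array(p,float)+.5)/4-.5+[285,130]
# rim corners
c=cr([(40,322),(388,352),(405,172),(60,146)])
P=onplane(im,c,80);print('rim',P[:,:2],[np.linalg.norm(P[i]-P[(i+1)%4]) for i in range(4)],P.mean(0))
fl=onplane(im,cr([(52,310),(217,325),(230,170),(66,154)]),54);print('floor',fl[:,:2],fl.mean(0),[np.linalg.norm(fl[i]-fl[(i+1)%4]) for i in range(4)])
h=cv2.cvtColor(f,cv2.COLOR_RGB2HSV)
print(h[229,456],h[250,345],h[246,355])
def blob(roi,lo,hi,z,im,h):
    x0,x1,y0,y1=roi
    m=np.zeros(h.shape[:2],np.uint8);m[y0:y1,x0:x1]=cv2.inRange(h,lo,hi)[y0:y1,x0:x1]
    cs,_=cv2.findContours(m,0,cv2.CHAIN_APPROX_NONE);k=max(cs,key=cv2.contourArea)
    w=onplane(im,k[:,0,:],z)[:,:2].astype(np.float32)
    return m,w,cv2.minAreaRect(w)
m,w,r=blob((440,475,210,245),(8,110,60),(30,255,255),20,im,h);print('wax',r,cv2.boxPoints(r))
m,w,r=blob((325,375,235,262),(22,140,60),(35,255,255),60,im,h);print('tape',r)
# depth points over tape
ys,xs=np.where(m>0);p=bydepth(im,np.c_[xs,ys])
for q in sorted(p.tolist(),key=lambda q:-q[2])[::8]:print(np.array(q))
s=load('scene0');hs=cv2.cvtColor(s['frame'],cv2.COLOR_RGB2HSV)
m,w,r=blob((205,230,260,290),(8,110,60),(30,255,255),20,s,hs);print('wax scene',r)
ys,xs=np.where(m>0);print(bydepth(s,np.c_[xs,ys]).mean(0))
# scene tape depth
m=np.zeros_like(m);m[188:225,260:290]=cv2.inRange(hs,(22,120,60),(35,255,255))[188:225,260:290]
ys,xs=np.where(m>0);p=bydepth(s,np.c_[xs,ys]);t=p[(p[:,2]>12)];print(t.min(0),t.max(0),len(t));top=t[t[:,2]>57];print('top',top.min(0),top.max(0),cv2.minAreaRect(top[:,:2].astype(np.float32)));print(cv2.minAreaRect(t[:,:2].astype(np.float32)))
E
```

```text
rim [[ 537.5    0.7]
 [ 514.2 -223.8]
 [ 632.4 -238.8]
 [ 654.   -12.9]] [np.float64(225.71938741689704), np.float64(119.0658702435916), np.float64(226.96715424220523), np.float64(117.32707932912764)] [ 584.5 -118.7   80. ]
floor [[ 548.7   -5. ]
 [ 536.8 -114.2]
 [ 641.3 -124.9]
 [ 654.4  -14.9]] [595.3 -64.8  54. ] [np.float64(109.91822562586877), np.float64(104.98077470531422), np.float64(110.79292455705985), np.float64(106.18660650304938)]
[ 19 150 153] [26 39 52] [ 24 168 143]
wax ((486.5979309082031, -431.26702880859375), (35.348182678222656, 56.72935485839844), 79.25971984863281) [[ 455.4 -443.3]
 [ 511.2 -453.9]
 [ 517.8 -419.2]
 [ 462.  -408.6]]
tape ((435.6236267089844, -139.41787719726562), (28.28575897216797, 74.4873046875), 13.112977027893066)
[ 394.6 -101.3 1208.9]
[ 430.3 -146.2   64.3]
[ 438.5 -120.5   63.3]
[ 422.7 -143.5   62.8]
[ 422.8 -135.8   62.2]
[ 422.9 -128.    61.7]
[ 443.3 -149.2   61.2]
[ 425.3 -146.3   61. ]
[ 425.7 -120.3   60.4]
[ 440.8 -149.2   59.8]
[ 441.3 -115.4   59.1]
[ 420.5 -120.3   58.7]
[ 436.3 -107.5   58. ]
[ 418.  -117.6   57.4]
[ 448.8 -146.9   56.5]
[ 439.  -107.6   55.3]
[ 446.6 -126.    54.6]
[ 435.8 -152.    53.4]
[ 423.4 -109.9   52.3]
[ 448.9 -155.    51.1]
[ 428.  -157.2   49.4]
[ 430.6 -157.3   48.9]
[ 423.6 -104.7   47.9]
[ 436.8 -102.3   46. ]
[ 451.9 -155.4   44.3]
[ 438.6 -165.8   41.6]
[ 453.3 -176.     9. ]
[ 450.9 -170.9    3.3]
[ 448.3 -170.9    1.3]
wax scene ((492.4660339355469, -437.9234313964844), (34.804569244384766, 60.34708023071289), 82.01081848144531)
[ 497.5 -439.6   19.1]
[ 421.7 -783.3   12.8] [1138.  -107.3 1010.6] 242
top [ 421.7 -783.3   57. ] [1138.  -111.4 1010.6] ((773.703125, -460.728515625), (40.24489212036133, 972.347412109375), 46.11415481567383)
((771.8360595703125, -462.5758972167969), (50.31797409057617, 972.239501953125), 45.83002853393555)
```

```bash
python3 - <<'E'
from h import *
np.set_printoptions(precision=1,suppress=True)
for tag,roi in(('top0',(325,375,235,262)),('scene0',(258,290,185,225))):
    im=load(tag);h=cv2.cvtColor(im['frame'],cv2.COLOR_RGB2HSV);x0,x1,y0,y1=roi
    yy,xx=np.mgrid[y0:y1,x0:x1];px=np.c_[xx.ravel(),yy.ravel()];p=bydepth(im,px)
    ok=(im['depth'][px[:,1],px[:,0]]>0)&(p[:,2]<75)&(p[:,0]>395)&(p[:,0]<470)&(p[:,1]<-85)&(p[:,1]>-190)
    for lo,hi in((15,70),(50,70)):
        q=p[ok&(p[:,2]>lo)&(p[:,2]<hi)];print(tag,lo,len(q),cv2.minAreaRect(q[:,:2].astype(np.float32)),q.mean(0),q[:,2].max())
    hk=p[ok&(h[px[:,1],px[:,0],1]>140)&(p[:,2]<12)];print('hook',hk.mean(0),len(hk))
# box: top faces at z~80 and raised floor from depth
im=load('top0')
yy,xx=np.mgrid[140:225,285:395];px=np.c_[xx.ravel(),yy.ravel()];p=bydepth(im,px);d=im['depth'][px[:,1],px[:,0]]
for lo,hi in((72,88),(50,58),(4,12)):
    q=p[(d>0)&(p[:,2]>lo)&(p[:,2]<hi)&(p[:,0]<660)]
    m=np.zeros((400,640),np.uint8);print(lo,len(q),cv2.minAreaRect(q[:,:2].astype(np.float32)),q.min(0),q.max(0))
s=load('scene0')
yy,xx=np.mgrid[180:260,265:365];px=np.c_[xx.ravel(),yy.ravel()];p=bydepth(s,px);d=s['depth'][px[:,1],px[:,0]]
q=p[(d>0)&(p[:,2]>74)&(p[:,2]<86)];print('sc',cv2.minAreaRect(q[:,:2].astype(np.float32)))
# scene rim corners
c=(np.array([(308,208),(522,66),(418,300)],float)+.5)/4-.5+[195,170]
print(onplane(s,c,80))
# lid top edge
c=(np.array([(428,196),(658,34)],float)+.5)/4-.5+[195,170]
print('lid top px',c,bydepth(s,c+[ -1,3]))
# lid plane fit, scene outer face
a=bydepth(s,[(310,230),(330,215),(345,200),(310,245),(320,235)]);print('lidface',a)
E
```

```text
top0 15 295 ((433.3657531738281, -134.0130157470703), (33.602664947509766, 65.23512268066406), 12.868606567382812) [ 432.8 -133.8   56.2] 69.63230131556361
top0 50 220 ((432.13128662109375, -132.02769470214844), (31.643033981323242, 54.930049896240234), 10.817134857177734) [ 432.5 -131.3   60.1] 69.63230131556361
hook [ 447.1 -170.9    3. ] 24
scene0 15 267 ((436.80078125, -138.9200439453125), (32.7904167175293, 67.2499008178711), 15.391518592834473) [ 443.2 -145.6   45.5] 69.93229686691427
scene0 50 118 ((435.6296081542969, -136.93409729003906), (28.9102840423584, 57.298797607421875), 8.793245315551758) [ 438.9 -140.6   60. ] 69.93229686691427
hook [ 448.5 -157.9    7.7] 20
72 777 ((586.5430297851562, -118.9880142211914), (234.43765258789062, 126.4389419555664), 83.44915771484375) [ 511.2 -242.2   72.2] [659.8   2.9  87.7]
50 1588 ((583.0767211914062, -117.9419937133789), (222.15040588378906, 119.1669921875), 82.95206451416016) [ 513.7 -234.    50. ] [653.9  -0.5  58. ]
4 1433 ((580.4110107421875, -118.13966369628906), (149.8166961669922, 305.2330017089844), 0.09907794743776321) [ 505.6 -270.6    4. ] [655.6  34.4  12. ]
sc ((589.8494262695312, -122.9078140258789), (233.681396484375, 134.92221069335938), 82.5104751586914)
[[ 517.9 -227.7   80. ]
 [ 548.1   -5.2   80. ]
 [ 639.1 -242.5   80. ]]
lid top px [[301.6 218.6]
 [359.1 178.1]] [[ 650.8 -245.   189.7]
 [ 679.5  -19.5  189.3]]
lidface [[ 651.4 -207.8  121.8]
 [ 658.8 -124.9  118.5]
 [ 667.1  -63.4  137.6]
 [ 637.1 -192.1   26.9]
 [ 643.9 -152.4   41.8]]
```

```bash
cat >> h.py <<'E'
from scipy.spatial.transform import Rotation as R
BOX=np.array([587,-120.]);BY=-0.11
def state():
    s=status.read_state();return s,np.array(s['ee_pos']),R.from_rotvec(s['tool_rot'])
def goal(jawyaw,r0):
    # tool pointing down, jaw axis at jawyaw (mod pi), nearest to the current
    z0=r0.as_matrix()[:,2]
    best=None
    z=np.array([np.cos(jawyaw),np.sin(jawyaw),0]);
    if z@z0<0:z=-z
    x=np.array([0,0,-1.]);return R.from_matrix(np.c_[x,np.cross(z,x),z])
def plan(p,jawyaw=None,n=None,r1=None,vmax=50,wmax=.149):
    s,p0,r0=state();p=np.array(p,float)
    if r1 is None: r1=goal(jawyaw,r0)
    w=(r0.inv()*r1).as_rotvec();d=np.linalg.norm(p-p0)
    if n is None:n=int(np.ceil(max(d/vmax,np.linalg.norm(w)/wmax,1)))
    print('t',s['clock'],'p',p0.round(1),'F',np.round(s['ft_force'],1),'jaw',round(s['gripper_width'],3),'q',np.round(s['q'],2),'dist',round(d,1),'w',w.round(3),'rows',n,'straight tool shift cm',(r0.inv().apply(p-p0)/10).round(2))
    for k in range(n):
        rk=r0*R.from_rotvec(w*k/n);t=rk.inv().apply((p-p0)/n)/10
        print(k,t.round(2),(w/n).round(3))
E
python3 - <<'E'
from h import *
plan((435,-136,150),0.22,n=16)
print(R.from_rotvec(status.read_state()['tool_rot']).as_matrix().round(3))
E
```

```text
t 0.1 p [237.2 523.2 232.7] F [-0.3  0.4 -0.1] jaw 1.002 q [ 0.93  0.16  1.6  -0.    1.39 -0.21] dist 693.2 w [ 0.925 -0.002  0.   ] rows 16 straight tool shift cm [  8.34 -45.25 -51.85]
0 [ 0.52 -2.83 -3.24] [ 0.058 -0.     0.   ]
1 [ 0.52 -3.01 -3.07] [ 0.058 -0.     0.   ]
2 [ 0.52 -3.18 -2.89] [ 0.058 -0.     0.   ]
3 [ 0.52 -3.34 -2.7 ] [ 0.058 -0.     0.   ]
4 [ 0.52 -3.5  -2.51] [ 0.058 -0.     0.   ]
5 [ 0.52 -3.63 -2.3 ] [ 0.058 -0.     0.   ]
6 [ 0.52 -3.76 -2.09] [ 0.058 -0.     0.   ]
7 [ 0.52 -3.88 -1.87] [ 0.058 -0.     0.   ]
8 [ 0.52 -3.98 -1.64] [ 0.058 -0.     0.   ]
9 [ 0.52 -4.07 -1.41] [ 0.058 -0.     0.   ]
10 [ 0.52 -4.14 -1.17] [ 0.058 -0.     0.   ]
11 [ 0.52 -4.2  -0.93] [ 0.058 -0.     0.   ]
12 [ 0.52 -4.25 -0.68] [ 0.058 -0.     0.   ]
13 [ 0.52 -4.28 -0.44] [ 0.058 -0.     0.   ]
14 [ 0.52 -4.3  -0.19] [ 0.058 -0.     0.   ]
15 [ 0.52 -4.3   0.06] [ 0.058 -0.     0.   ]
[[-0.001 -0.911  0.413]
 [-0.001  0.413  0.911]
 [-1.     0.    -0.002]]
```

>>> move_arm --plan '[{"y":-2.8,"z":-3.2,"wx":0.06},{"y":-3.0,"z":-3.1,"wx":0.06},{"y":-3.2,"z":-2.9,"wx":0.06},{"y":-3.3,"z":-2.7,"wx":0.06},{"y":-3.5,"z":-2.5,"wx":0.06},{"y":-3.6,"z":-2.3,"wx":0.06},{"y":-3.8,"z":-2.1,"wx":0.06},{"y":-3.9,"z":-1.9,"wx":0.06},{"y":-4.0,"z":-1.6,"wx":0.06},{"y":-4.1,"z":-1.4,"wx":0.06}]' --jaw 1

```text
validation failed for argument at $.pl...
```

```bash
python3 - <<'E'
from h import *
plan((435,-136,150),0.22,n=10)
E
```

```text
t 0.1 p [237.2 523.2 232.7] F [-0.3  0.4 -0.1] jaw 1.002 q [ 0.93  0.16  1.6  -0.    1.39 -0.21] dist 693.2 w [ 0.925 -0.002  0.   ] rows 10 straight tool shift cm [  8.34 -45.25 -51.85]
0 [ 0.83 -4.52 -5.19] [ 0.093 -0.     0.   ]
1 [ 0.83 -4.98 -4.75] [ 0.093 -0.     0.   ]
2 [ 0.83 -5.4  -4.26] [ 0.093 -0.     0.   ]
3 [ 0.83 -5.77 -3.75] [ 0.093 -0.     0.   ]
4 [ 0.83 -6.09 -3.2 ] [ 0.093 -0.     0.   ]
5 [ 0.83 -6.36 -2.62] [ 0.093 -0.     0.   ]
6 [ 0.83 -6.58 -2.02] [ 0.093 -0.     0.   ]
7 [ 0.83 -6.74 -1.41] [ 0.093 -0.     0.   ]
8 [ 0.83 -6.84 -0.78] [ 0.093 -0.     0.   ]
9 [ 0.83 -6.88 -0.14] [ 0.093 -0.     0.   ]
```

Every row probably needs all six numbers.

>>> move_arm --plan '[{"x":0,"y":-2.8,"z":-3.2,"wx":0.06,"wy":0,"wz":0},{"x":0,"y":-3.0,"z":-3.1,"wx":0.06,"wy":0,"wz":0},{"x":0,"y":-3.2,"z":-2.9,"wx":0.06,"wy":0,"wz":0},{"x":0,"y":-3.3,"z":-2.7,"wx":0.06,"wy":0,"wz":0},{"x":0,"y":-3.5,"z":-2.5,"wx":0.06,"wy":0,"wz":0},{"x":0,"y":-3.6,"z":-2.3,"wx":0.06,"wy":0,"wz":0},{"x":0,"y":-3.8,"z":-2.1,"wx":0.06,"wy":0,"wz":0},{"x":0,"y":-3.9,"z":-1.9,"wx":0.06,"wy":0,"wz":0},{"x":0,"y":-4.0,"z":-1.6,"wx":0.06,"wy":0,"wz":0},{"x":0,"y":-4.1,"z":-1.4,"wx":0.06,"wy":0,"wz":0}]' --jaw 1

```text
clock: 1.1
ee_pos: [353.0, 97.1, 228.6]
tool_rot: [-0.42, 1.536, 0.415]
ft_force: [0.0, -0.7, -0.8]
gripper_width: 0.998
```

```bash
python3 - <<'E'
from h import *
plan((435,-136,150),0.22,n=10)
E
```

```text
t 1.1 p [353.   97.1 228.6] F [ 0.  -0.7 -0.8] jaw 0.998 q [-0.06 -0.43  2.13 -0.    1.44 -0.59] dist 259.3 w [ 0.312 -0.006  0.003] rows 10 straight tool shift cm [  7.92 -24.23  -4.71]
0 [ 0.79 -2.42 -0.47] [ 0.031 -0.001  0.   ]
1 [ 0.79 -2.44 -0.4 ] [ 0.031 -0.001  0.   ]
2 [ 0.79 -2.45 -0.32] [ 0.031 -0.001  0.   ]
3 [ 0.79 -2.46 -0.24] [ 0.031 -0.001  0.   ]
4 [ 0.79 -2.46 -0.17] [ 0.031 -0.001  0.   ]
5 [ 0.79 -2.47 -0.09] [ 0.031 -0.001  0.   ]
6 [ 0.79 -2.47 -0.01] [ 0.031 -0.001  0.   ]
7 [ 0.79 -2.47  0.06] [ 0.031 -0.001  0.   ]
8 [ 0.79 -2.47  0.14] [ 0.031 -0.001  0.   ]
9 [ 0.79 -2.46  0.22] [ 0.031 -0.001  0.   ]
```

>>> move_arm --plan '[{"x":0.8,"y":-2.4,"z":-0.5,"wx":0.03,"wy":0,"wz":0},{"x":0.8,"y":-2.4,"z":-0.4,"wx":0.03,"wy":0,"wz":0},{"x":0.8,"y":-2.5,"z":-0.3,"wx":0.03,"wy":0,"wz":0},{"x":0.8,"y":-2.5,"z":-0.2,"wx":0.03,"wy":0,"wz":0},{"x":0.8,"y":-2.5,"z":-0.2,"wx":0.03,"wy":0,"wz":0},{"x":0.8,"y":-2.5,"z":-0.1,"wx":0.03,"wy":0,"wz":0},{"x":0.8,"y":-2.5,"z":0,"wx":0.03,"wy":0,"wz":0},{"x":0.8,"y":-2.5,"z":0.1,"wx":0.03,"wy":0,"wz":0},{"x":0.8,"y":-2.5,"z":0.1,"wx":0.03,"wy":0,"wz":0},{"x":0.8,"y":-2.4,"z":0.2,"wx":0.03,"wy":0,"wz":0}]'

```text
clock: 2.1
ee_pos: [434.4, -150.5, 144.8]
tool_rot: [-0.168, 1.569, 0.164]
ft_force: [0.5, -0.2, -0.4]
gripper_width: 1.002
```

```bash
python3 - <<'E'
from h import *
plan((435,-136,33),0.22,n=10)
grab('top','top1');im=grab('scene','scene1')
cv2.imwrite('pics/c3.png',cv2.resize(im['frame'][120:320,180:400],None,fx=3,fy=3)[:,:,::-1])
E
```

```text
t 2.1 p [ 434.4 -150.5  144.8] F [ 0.5 -0.2 -0.4] jaw 1.002 q [-0.59 -0.05  2.   -0.01  1.2  -0.8 ] dist 112.8 w [-0.009 -0.005  0.002] rows 10 straight tool shift cm [11.18  1.44  0.42]
0 [1.12 0.14 0.04] [-0.001 -0.001  0.   ]
1 [1.12 0.14 0.04] [-0.001 -0.001  0.   ]
2 [1.12 0.14 0.04] [-0.001 -0.001  0.   ]
3 [1.12 0.14 0.04] [-0.001 -0.001  0.   ]
4 [1.12 0.14 0.04] [-0.001 -0.001  0.   ]
5 [1.12 0.14 0.04] [-0.001 -0.001  0.   ]
6 [1.12 0.14 0.04] [-0.001 -0.001  0.   ]
7 [1.12 0.14 0.04] [-0.001 -0.001  0.   ]
8 [1.12 0.14 0.04] [-0.001 -0.001  0.   ]
9 [1.12 0.14 0.04] [-0.001 -0.001  0.   ]
```

View pics/c3.png

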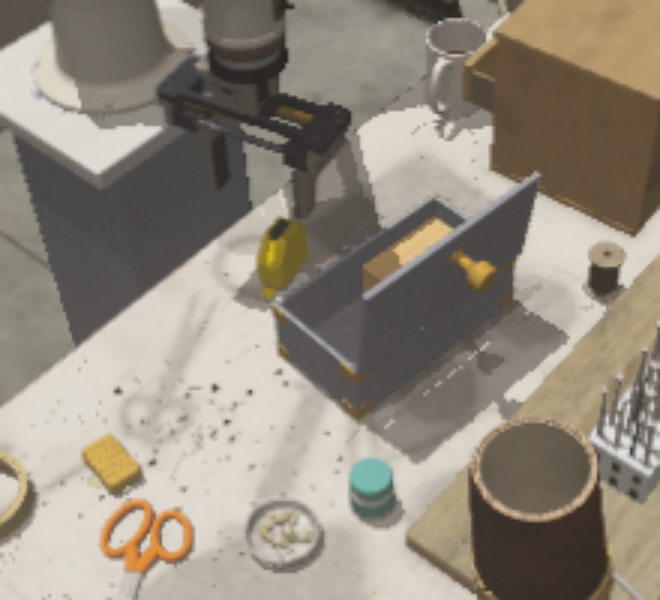

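The gripper stands above the tape at about (280,250) in the crop, jaws across its thickness. The fingers clear the box front by about 25 mm, so I descend.

>>> move_arm --plan '[{"x":1.5,"y":0.3,"z":0.1,"wx":0,"wy":0,"wz":0},{"x":1.5,"y":0.3,"z":0.1,"wx":0,"wy":0,"wz":0},{"x":1.5,"y":0.3,"z":0.1,"wx":0,"wy":0,"wz":0},{"x":1.5,"y":0.3,"z":0.1,"wx":0,"wy":0,"wz":0},{"x":1.3,"y":0.2,"z":0,"wx":0,"wy":0,"wz":0},{"x":1.2,"y":0,"z":0,"wx":0,"wy":0,"wz":0},{"x":1.0,"y":0,"z":0,"wx":0,"wy":0,"wz":0},{"x":0.8,"y":0,"z":0,"wx":0,"wy":0,"wz":0},{"x":0.4,"y":0,"z":0,"wx":0,"wy":0,"wz":0},{"x":0,"y":0,"z":0,"wx":0,"wy":0,"wz":0}]'

```text
clock: 3.2
ee_pos: [433.1, -130.9, 34.1]
tool_rot: [-0.169, 1.571, 0.17]
ft_force: [0.3, -0.3, 0.6]
gripper_width: 0.997
```

```bash
python3 - <<'E'
from h import *
plan((435,-136,33),0.22,n=10)
im=grab('scene','scene2')
a=cv2.resize(im['frame'][150:270,220:360],None,fx=5,fy=5,interpolation=2);cv2.imwrite('pics/c4.png',a[:,:,::-1])
E
```

```text
t 3.2 p [ 433.1 -130.9   34.1] F [ 0.3 -0.3  0.6] jaw 0.997 q [-0.56  0.12  2.08 -0.    0.95 -0.77] dist 5.6 w [-0.004 -0.007 -0.001] rows 10 straight tool shift cm [ 0.11 -0.54  0.08]
0 [ 0.01 -0.05  0.01] [-0.    -0.001 -0.   ]
1 [ 0.01 -0.05  0.01] [-0.    -0.001 -0.   ]
2 [ 0.01 -0.05  0.01] [-0.    -0.001 -0.   ]
3 [ 0.01 -0.05  0.01] [-0.    -0.001 -0.   ]
4 [ 0.01 -0.05  0.01] [-0.    -0.001 -0.   ]
5 [ 0.01 -0.05  0.01] [-0.    -0.001 -0.   ]
6 [ 0.01 -0.05  0.01] [-0.    -0.001 -0.   ]
7 [ 0.01 -0.05  0.01] [-0.    -0.001 -0.   ]
8 [ 0.01 -0.05  0.01] [-0.    -0.001 -0.   ]
9 [ 0.01 -0.05  0.01] [-0.    -0.001 -0.   ]
```

View pics/c4.png

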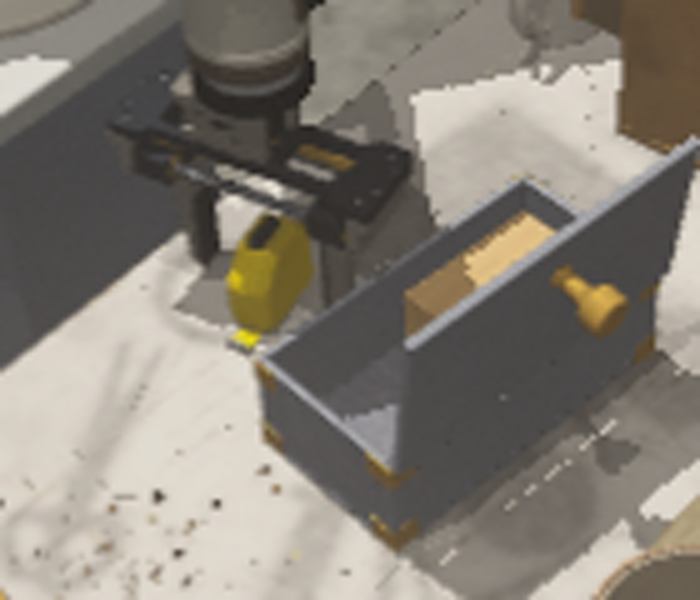

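The tape (crop (270,270)) stands between both fingers, so I close.

>>> move_arm --plan '[{"x":0,"y":-0.5,"z":0,"wx":0,"wy":0,"wz":0},{"x":0,"y":0,"z":0,"wx":0,"wy":0,"wz":0},{"x":0,"y":0,"z":0,"wx":0,"wy":0,"wz":0},{"x":0,"y":0,"z":0,"wx":0,"wy":0,"wz":0},{"x":0,"y":0,"z":0,"wx":0,"wy":0,"wz":0},{"x":0,"y":0,"z":0,"wx":0,"wy":0,"wz":0},{"x":0,"y":0,"z":0,"wx":0,"wy":0,"wz":0},{"x":0,"y":0,"z":0,"wx":0,"wy":0,"wz":0},{"x":0,"y":0,"z":0,"wx":0,"wy":0,"wz":0},{"x":0,"y":0,"z":0,"wx":0,"wy":0,"wz":0}]' --jaw 0 --squeeze 35

```text
clock: 4.25
ee_pos: [436.1, -137.6, 36.3]
tool_rot: [-0.171, 1.567, 0.167]
ft_force: [1.0, 0.1, -0.7]
gripper_width: 0.326
```

>>> move_arm --plan '[{"x":-1,"y":0,"z":0,"wx":0,"wy":0,"wz":0},{"x":-1.5,"y":0,"z":0,"wx":0,"wy":0,"wz":0},{"x":-2,"y":0,"z":0,"wx":0,"wy":0,"wz":0},{"x":-2,"y":0,"z":0,"wx":0,"wy":0,"wz":0},{"x":-2,"y":0,"z":0,"wx":0,"wy":0,"wz":0},{"x":-2,"y":0,"z":0,"wx":0,"wy":0,"wz":0},{"x":-1.5,"y":0,"z":0,"wx":0,"wy":0,"wz":0},{"x":-0.5,"y":0,"z":0,"wx":0,"wy":0,"wz":0},{"x":0,"y":0,"z":0,"wx":0,"wy":0,"wz":0},{"x":0,"y":0,"z":0,"wx":0,"wy":0,"wz":0}]'

```text
clock: 5.25
ee_pos: [432.4, -134.5, 165.8]
tool_rot: [-0.167, 1.575, 0.172]
ft_force: [0.1, -1.3, -3.6]
gripper_width: 0.322
```

```bash
python3 - <<'E'
from h import *
yb=np.array([np.sin(-BY),np.cos(BY)]);d=BOX-55*yb;print(d,BOX+55*yb)
plan((*d,165),BY+np.pi/2)
im=grab('scene','scene3')
a=cv2.resize(im['frame'][110:270,200:380],None,fx=4,fy=4,interpolation=2);cv2.imwrite('pics/c5.png',a[:,:,::-1])
E
```

```text
[ 580.96219345 -174.66758539] [593.03780655 -65.33241461]
t 5.25 p [ 432.4 -134.5  165.8] F [ 0.1 -1.3 -3.6] jaw 0.322 q [-0.57 -0.09  1.99 -0.    1.25 -0.78] dist 153.9 w [-1.245 -0.006 -0.01 ] rows 9 straight tool shift cm [-0.09 -7.1  13.65]
0 [-0.01 -0.79  1.52] [-0.138 -0.001 -0.001]
1 [-0.01 -0.99  1.39] [-0.138 -0.001 -0.001]
2 [-0.01 -1.17  1.24] [-0.138 -0.001 -0.001]
3 [-0.   -1.33  1.07] [-0.138 -0.001 -0.001]
4 [-0.   -1.47  0.88] [-0.138 -0.001 -0.001]
5 [ 0.   -1.58  0.66] [-0.138 -0.001 -0.001]
6 [ 0.   -1.65  0.44] [-0.138 -0.001 -0.001]
7 [ 0.   -1.7   0.21] [-0.138 -0.001 -0.001]
8 [ 0.01 -1.71 -0.03] [-0.138 -0.001 -0.001]
```

View pics/c5.png

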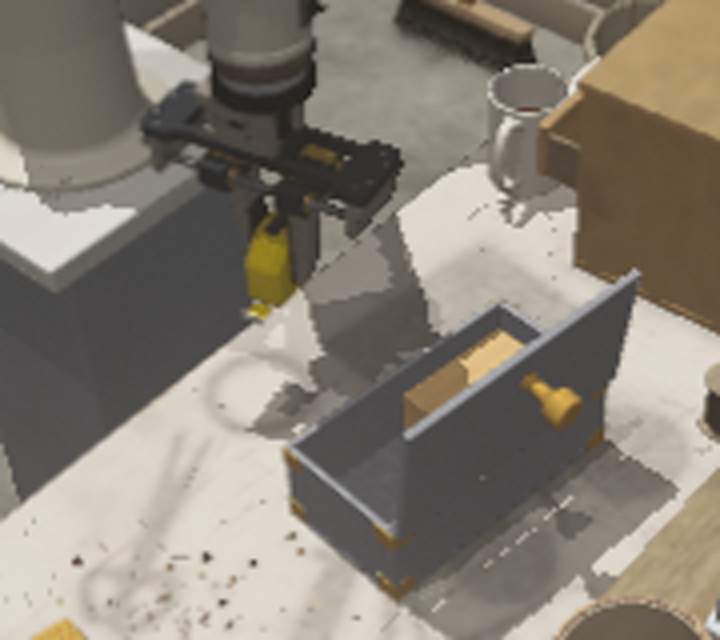

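>>> move_arm --plan '[{"x":0,"y":-0.7,"z":1.3,"wx":-0.138,"wy":0,"wz":0},{"x":0,"y":-0.9,"z":1.3,"wx":-0.138,"wy":0,"wz":0},{"x":0,"y":-1.1,"z":1.2,"wx":-0.138,"wy":0,"wz":0},{"x":0,"y":-1.3,"z":1.0,"wx":-0.138,"wy":0,"wz":0},{"x":0,"y":-1.4,"z":0.9,"wx":-0.138,"wy":0,"wz":0},{"x":0,"y":-1.5,"z":0.7,"wx":-0.138,"wy":0,"wz":0},{"x":0,"y":-1.5,"z":0.5,"wx":-0.138,"wy":0,"wz":0},{"x":0,"y":-1.5,"z":0.3,"wx":-0.138,"wy":0,"wz":0},{"x":0,"y":-1.4,"z":0,"wx":-0.138,"wy":0,"wz":0},{"x":0,"y":0,"z":0,"wx":0,"wy":0,"wz":0}]'

```text
clock: 6.3
ee_pos: [568.4, -162.8, 148.5]
tool_rot: [-1.137, 1.253, 1.193]
ft_force: [-0.2, -0.2, -2.2]
gripper_width: 0.322
```

```bash
python3 - <<'E'
from h import *
plan((573,-174,110),BY+np.pi/2)
im=grab('scene','scene4');t=grab('top','top4')
a=cv2.resize(im['frame'][110:270,230:380],None,fx=3,fy=3,interpolation=2);b=cv2.resize(t['frame'][130:270,280:390],None,fx=3,fy=3)
b=np.vstack([b,np.zeros((60,330,3),np.uint8)]);cv2.imwrite('pics/c6.png',np.hstack([a,b])[:,:,::-1])
E
```

```text
t 6.3 p [ 568.4 -162.8  148.5] F [-0.2 -0.2 -2.2] jaw 0.322 q [-0.48  0.3   1.6  -0.    1.27 -1.99] dist 40.3 w [ 0.047  0.012 -0.033] rows 1 straight tool shift cm [ 3.81 -0.66 -1.13]
0 [ 3.81 -0.66 -1.13] [ 0.047  0.012 -0.033]
```

View pics/c6.png

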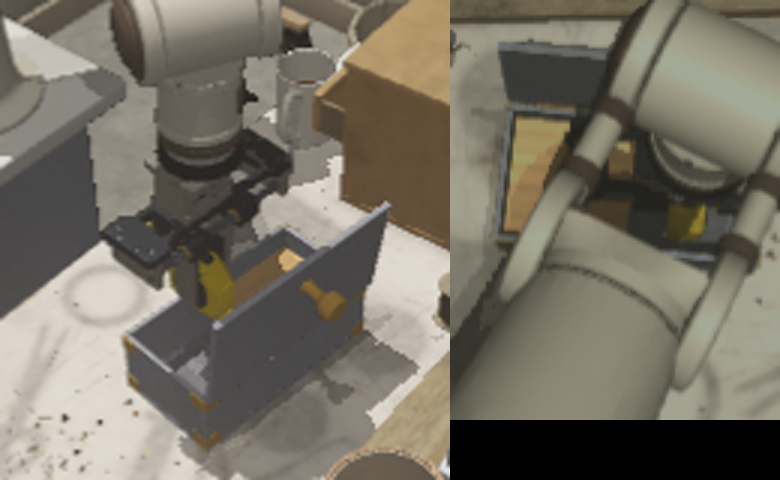

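>>> move_arm --plan '[{"x":0,"y":-0.3,"z":-0.6,"wx":0.024,"wy":0.006,"wz":-0.016},{"x":0,"y":-0.3,"z":-0.6,"wx":0.024,"wy":0.006,"wz":-0.016},{"x":0.5,"y":0,"z":0,"wx":0,"wy":0,"wz":0},{"x":1.0,"y":0,"z":0,"wx":0,"wy":0,"wz":0},{"x":1.0,"y":0,"z":0,"wx":0,"wy":0,"wz":0},{"x":1.0,"y":0,"z":0,"wx":0,"wy":0,"wz":0},{"x":0.8,"y":0,"z":0,"wx":0,"wy":0,"wz":0},{"x":0.4,"y":0,"z":0,"wx":0,"wy":0,"wz":0},{"x":0,"y":0,"z":0,"wx":0,"wy":0,"wz":0},{"x":0,"y":0,"z":0,"wx":0,"wy":0,"wz":0}]'

```text
clock: 7.4
ee_pos: [568.8, -174.7, 94.6]
tool_rot: [-1.113, 1.27, 1.12]
ft_force: [0.3, 1.1, -2.9]
gripper_width: 0.325
```

```bash
python3 - <<'E'
from h import *
plan((573,-175,46),BY+np.pi/2,n=10)
im=grab('scene','scene5')
a=cv2.resize(im['frame'][140:260,250:370],None,fx=5,fy=5,interpolation=2);cv2.imwrite('pics/c7.png',a[:,:,::-1])
E
```

```text
t 7.4 p [ 568.8 -174.7   94.6] F [ 0.3  1.1 -2.9] jaw 0.325 q [-0.5   0.35  1.65 -0.    1.14 -1.94] dist 48.8 w [-0.016  0.001 -0.005] rows 10 straight tool shift cm [ 4.86 -0.45  0.02]
0 [ 0.49 -0.04  0.  ] [-0.002  0.    -0.001]
1 [ 0.49 -0.04  0.  ] [-0.002  0.    -0.001]
2 [ 0.49 -0.04  0.  ] [-0.002  0.    -0.001]
3 [ 0.49 -0.04  0.  ] [-0.002  0.    -0.001]
4 [ 0.49 -0.04  0.  ] [-0.002  0.    -0.001]
5 [ 0.49 -0.04  0.  ] [-0.002  0.    -0.001]
6 [ 0.49 -0.04  0.  ] [-0.002  0.    -0.001]
7 [ 0.49 -0.04  0.  ] [-0.002  0.    -0.001]
8 [ 0.49 -0.04  0.  ] [-0.002  0.    -0.001]
9 [ 0.49 -0.04  0.  ] [-0.002  0.    -0.001]
```

View pics/c7.png

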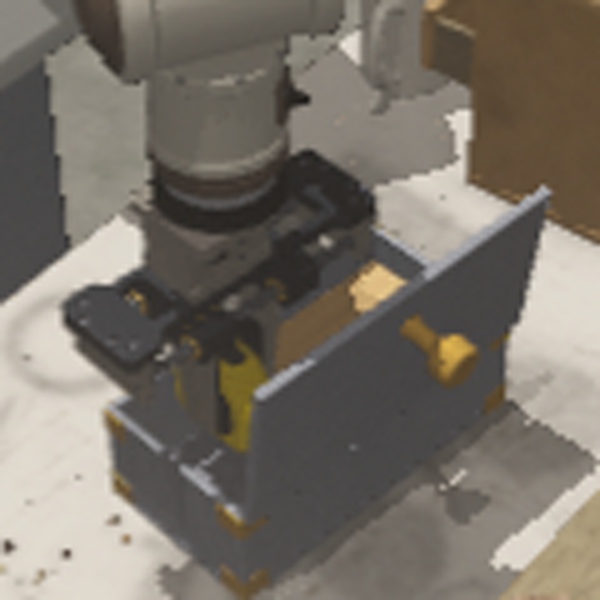

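The tape (crop (235,390)) is between the fingers inside the deep half, clear of the walls. I lower it slowly the rest of the way.

>>> move_arm --plan '[{"x":0.6,"y":-0.2,"z":0,"wx":-0.01,"wy":0,"wz":0},{"x":0.7,"y":-0.1,"z":0,"wx":0,"wy":0,"wz":0},{"x":0.7,"y":0,"z":0,"wx":0,"wy":0,"wz":0},{"x":0.7,"y":0,"z":0,"wx":0,"wy":0,"wz":0},{"x":0.6,"y":0,"z":0,"wx":0,"wy":0,"wz":0},{"x":0.5,"y":0,"z":0,"wx":0,"wy":0,"wz":0},{"x":0.3,"y":0,"z":0,"wx":0,"wy":0,"wz":0},{"x":0,"y":0,"z":0,"wx":0,"wy":0,"wz":0},{"x":0,"y":0,"z":0,"wx":0,"wy":0,"wz":0},{"x":0,"y":0,"z":0,"wx":0,"wy":0,"wz":0}]'

```text
clock: 8.45
ee_pos: [572.6, -175.4, 50.8]
tool_rot: [-1.122, 1.264, 1.127]
ft_force: [0.4, -0.9, -2.7]
gripper_width: 0.328
```

```bash
python3 - <<'E'
from h import *
plan((573,-175,46),BY+np.pi/2,n=1)
E
```

```text
t 8.45 p [ 572.6 -175.4   50.8] F [ 0.4 -0.9 -2.7] jaw 0.328 q [-0.5   0.42  1.66 -0.    1.06 -1.95] dist 4.9 w [-0.005 -0.    -0.004] rows 1 straight tool shift cm [ 0.48 -0.04  0.05]
0 [ 0.48 -0.04  0.05] [-0.005 -0.    -0.004]
```

>>> move_arm --plan '[{"x":0.2,"y":0,"z":0,"wx":0,"wy":0,"wz":0},{"x":0.2,"y":0,"z":0,"wx":0,"wy":0,"wz":0},{"x":0.1,"y":0,"z":0,"wx":0,"wy":0,"wz":0},{"x":0.1,"y":0,"z":0,"wx":0,"wy":0,"wz":0},{"x":0,"y":0,"z":0,"wx":0,"wy":0,"wz":0},{"x":0,"y":0,"z":0,"wx":0,"wy":0,"wz":0},{"x":0,"y":0,"z":0,"wx":0,"wy":0,"wz":0},{"x":0,"y":0,"z":0,"wx":0,"wy":0,"wz":0},{"x":0,"y":0,"z":0,"wx":0,"wy":0,"wz":0},{"x":0,"y":0,"z":0,"wx":0,"wy":0,"wz":0}]'

```text
clock: 9.45
ee_pos: [573.2, -175.8, 45.4]
tool_rot: [-1.123, 1.263, 1.125]
ft_force: [-0.1, 0.4, -2.3]
gripper_width: 0.326
```

>>> move_arm --plan '[{"x":0.15,"y":0,"z":0,"wx":0,"wy":0,"wz":0},{"x":0.15,"y":0,"z":0,"wx":0,"wy":0,"wz":0},{"x":0,"y":0,"z":0,"wx":0,"wy":0,"wz":0},{"x":0,"y":0,"z":0,"wx":0,"wy":0,"wz":0},{"x":0,"y":0,"z":0,"wx":0,"wy":0,"wz":0},{"x":0,"y":0,"z":0,"wx":0,"wy":0,"wz":0},{"x":0,"y":0,"z":0,"wx":0,"wy":0,"wz":0},{"x":0,"y":0,"z":0,"wx":0,"wy":0,"wz":0},{"x":0,"y":0,"z":0,"wx":0,"wy":0,"wz":0},{"x":0,"y":0,"z":0,"wx":0,"wy":0,"wz":0}]'

```text
clock: 10.45
ee_pos: [573.9, -176.1, 44.3]
tool_rot: [-1.124, 1.263, 1.125]
ft_force: [-0.2, 0.0, -1.5]
gripper_width: 0.324
```

Within about 1 mm of the felt, so I release and rise.

>>> move_arm --plan '[{"x":0.1,"y":0,"z":0,"wx":0,"wy":0,"wz":0},{"x":0,"y":0,"z":0,"wx":0,"wy":0,"wz":0},{"x":0,"y":0,"z":0,"wx":0,"wy":0,"wz":0},{"x":0,"y":0,"z":0,"wx":0,"wy":0,"wz":0},{"x":0,"y":0,"z":0,"wx":0,"wy":0,"wz":0},{"x":0,"y":0,"z":0,"wx":0,"wy":0,"wz":0},{"x":0,"y":0,"z":0,"wx":0,"wy":0,"wz":0},{"x":0,"y":0,"z":0,"wx":0,"wy":0,"wz":0},{"x":0,"y":0,"z":0,"wx":0,"wy":0,"wz":0},{"x":0,"y":0,"z":0,"wx":0,"wy":0,"wz":0}]' --jaw 0.55

```text
clock: 11.45
ee_pos: [575.1, -176.8, 44.5]
tool_rot: [-1.127, 1.262, 1.122]
ft_force: [-0.2, -0.2, -0.0]
gripper_width: 0.546
```

>>> move_arm --plan '[{"x":-0.5,"y":0,"z":0,"wx":0,"wy":0,"wz":0},{"x":-1.0,"y":0,"z":0,"wx":0,"wy":0,"wz":0},{"x":-2,"y":0,"z":0,"wx":0,"wy":0,"wz":0},{"x":-2,"y":0,"z":0,"wx":0,"wy":0,"wz":0},{"x":-2,"y":0,"z":0,"wx":0,"wy":0,"wz":0},{"x":-2,"y":0,"z":0,"wx":0,"wy":0,"wz":0},{"x":-2,"y":0,"z":0,"wx":0,"wy":0,"wz":0},{"x":-2,"y":0,"z":0,"wx":0,"wy":0,"wz":0},{"x":-0.5,"y":0,"z":0,"wx":0,"wy":0,"wz":0},{"x":0,"y":0,"z":0,"wx":0,"wy":0,"wz":0}]'

```text
clock: 12.45
ee_pos: [575.5, -176.6, 196.7]
tool_rot: [-1.13, 1.26, 1.118]
ft_force: [0.3, 0.6, 0.0]
gripper_width: 0.551
```

```bash
python3 - <<'E'
from h import *
# wax: short axis (jaw) yaw, centre
plan((490,-435,150),np.deg2rad(80),n=10)
im=grab('scene','scene6')
a=cv2.resize(im['frame'][160:280,190:370],None,fx=4,fy=4,interpolation=2);cv2.imwrite('pics/c8.png',a[:,:,::-1])
E
```

```text
t 12.45 p [ 575.5 -176.6  196.7] F [0.3 0.6 0. ] jaw 0.551 q [-0.5   0.25  1.56 -0.    1.32 -1.95] dist 276.1 w [ 0.06  -0.004  0.006] rows 10 straight tool shift cm [  4.75   5.56 -26.63]
0 [ 0.47  0.56 -2.66] [ 0.006 -0.     0.001]
1 [ 0.47  0.54 -2.67] [ 0.006 -0.     0.001]
2 [ 0.47  0.52 -2.67] [ 0.006 -0.     0.001]
3 [ 0.47  0.51 -2.67] [ 0.006 -0.     0.001]
4 [ 0.47  0.49 -2.68] [ 0.006 -0.     0.001]
5 [ 0.47  0.47 -2.68] [ 0.006 -0.     0.001]
6 [ 0.47  0.46 -2.68] [ 0.006 -0.     0.001]
7 [ 0.47  0.44 -2.68] [ 0.006 -0.     0.001]
8 [ 0.47  0.43 -2.69] [ 0.006 -0.     0.001]
9 [ 0.47  0.41 -2.69] [ 0.006 -0.     0.001]
```

View pics/c8.png

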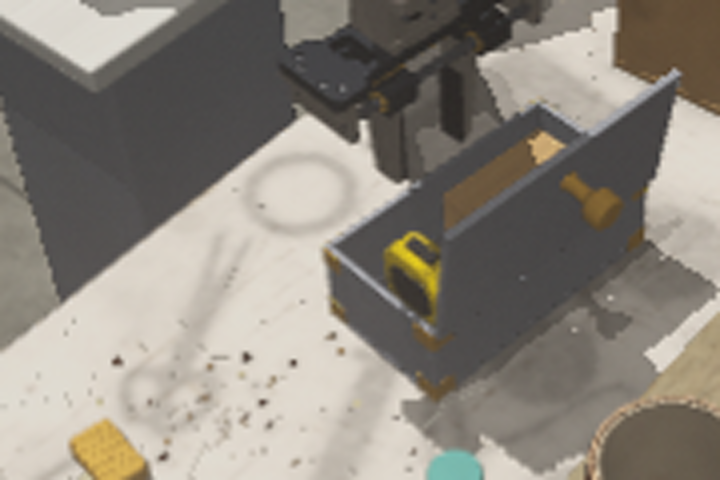

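The tape stands upright in the deep half (crop (415,275)), clear of the walls. Next I move to the wax.

>>> move_arm --plan '[{"x":0,"y":0.5,"z":-2.4,"wx":0.006,"wy":0,"wz":0},{"x":0,"y":0.5,"z":-2.7,"wx":0.006,"wy":0,"wz":0},{"x":0.3,"y":0.5,"z":-2.7,"wx":0.006,"wy":0,"wz":0},{"x":0.5,"y":0.5,"z":-2.7,"wx":0.006,"wy":0,"wz":0},{"x":0.7,"y":0.5,"z":-2.7,"wx":0.006,"wy":0,"wz":0},{"x":0.7,"y":0.5,"z":-2.7,"wx":0.006,"wy":0,"wz":0},{"x":0.7,"y":0.5,"z":-2.7,"wx":0.006,"wy":0,"wz":0},{"x":0.7,"y":0.5,"z":-2.7,"wx":0.006,"wy":0,"wz":0},{"x":0.5,"y":0.4,"z":-2.4,"wx":0.006,"wy":0,"wz":0},{"x":0,"y":0,"z":0,"wx":0,"wy":0,"wz":0}]' --jaw 0.75

```text
clock: 13.5
ee_pos: [490.5, -407.7, 138.8]
tool_rot: [-1.072, 1.285, 1.097]
ft_force: [-0.3, 0.7, 0.1]
gripper_width: 0.752
```

```bash
python3 - <<'E'
from h import *
np.set_printoptions(precision=1,suppress=True)
plan((490,-435,24),np.deg2rad(80),n=10)
im=grab('scene','scene7')
print(onplane(load('top0'),[(495,252),(478,252),(512,252),(495,268)],10))
a=cv2.resize(im['frame'][180:320,140:290],None,fx=4,fy=4,interpolation=2);cv2.imwrite('pics/c9.png',a[:,:,::-1])
E
```

```text
t 13.5 p [ 490.5 -407.7  138.8] F [-0.3  0.7  0.1] jaw 0.752 q [-0.9  0.4  1.5 -0.   1.3 -2.3] dist 118.0 w [ 0.  0. -0.] rows 10 straight tool shift cm [11.4 -0.6 -2.8]
0 [ 1.1 -0.1 -0.3] [ 0.  0. -0.]
1 [ 1.1 -0.1 -0.3] [ 0.  0. -0.]
2 [ 1.1 -0.1 -0.3] [ 0.  0. -0.]
3 [ 1.1 -0.1 -0.3] [ 0.  0. -0.]
4 [ 1.1 -0.1 -0.3] [ 0.  0. -0.]
5 [ 1.1 -0.1 -0.3] [ 0.  0. -0.]
6 [ 1.1 -0.1 -0.3] [ 0.  0. -0.]
7 [ 1.1 -0.1 -0.3] [ 0.  0. -0.]
8 [ 1.1 -0.  -0.3] [ 0.  0. -0.]
9 [ 1.1 -0.  -0.3] [ 0.  0. -0.]
[[ 421.4 -540.    10. ]
 [ 422.6 -492.5   10. ]
 [ 420.2 -588.    10. ]
 [ 378.  -537.6   10. ]]
```

View pics/c9.png

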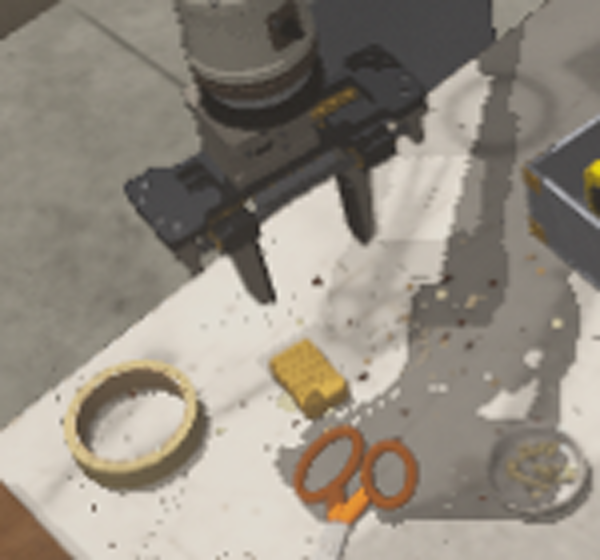

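>>> move_arm --plan '[{"x":0.5,"y":-0.1,"z":-1.2,"wx":0,"wy":0,"wz":0},{"x":1.2,"y":-0.1,"z":-1.2,"wx":0,"wy":0,"wz":0},{"x":1.5,"y":-0.1,"z":-0.4,"wx":0,"wy":0,"wz":0},{"x":1.5,"y":0,"z":0,"wx":0,"wy":0,"wz":0},{"x":1.5,"y":0,"z":0,"wx":0,"wy":0,"wz":0},{"x":1.5,"y":0,"z":0,"wx":0,"wy":0,"wz":0},{"x":1.2,"y":0,"z":0,"wx":0,"wy":0,"wz":0},{"x":0.8,"y":0,"z":0,"wx":0,"wy":0,"wz":0},{"x":0,"y":0,"z":0,"wx":0,"wy":0,"wz":0},{"x":0,"y":0,"z":0,"wx":0,"wy":0,"wz":0}]'

```text
clock: 14.55
ee_pos: [488.8, -429.2, 29.4]
tool_rot: [-1.069, 1.28, 1.107]
ft_force: [0.7, -0.7, 0.4]
gripper_width: 0.749
```

```bash
python3 - <<'E'
from h import *
np.set_printoptions(precision=1,suppress=True)
plan((490,-435,24),np.deg2rad(80),n=1)
im=grab('scene','scene8')
a=cv2.resize(im['frame'][200:320,160:280],None,fx=5,fy=5,interpolation=2);cv2.imwrite('pics/c10.png',a[:,:,::-1])
E
```

```text
t 14.55 p [ 488.8 -429.2   29.4] F [ 0.7 -0.7  0.4] jaw 0.749 q [-0.9  0.6  1.5  0.   1.1 -2.3] dist 8.1 w [ 0.  0. -0.] rows 1 straight tool shift cm [ 0.5 -0.2 -0.6]
0 [ 0.5 -0.2 -0.6] [ 0.  0. -0.]
```

View pics/c10.png

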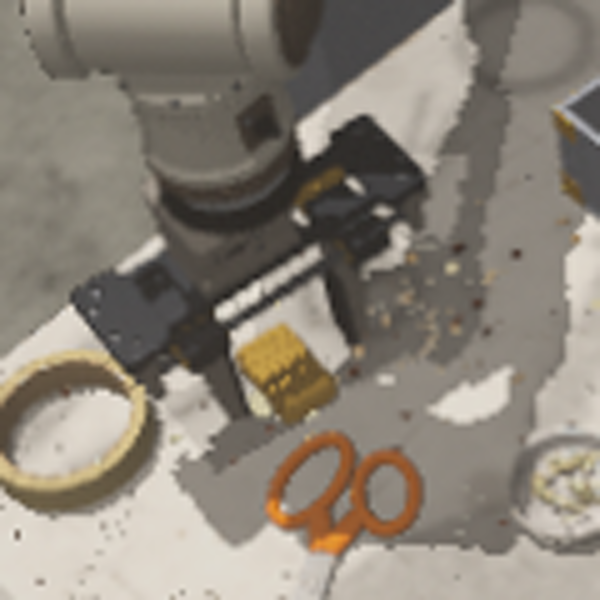

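The wax (crop (285,370)) lies between the fingers, a bit nearer the right-hand (-y) one. I centre, lower, then close.

>>> move_arm --plan '[{"x":0,"y":-0.3,"z":-0.5,"wx":0,"wy":0,"wz":0},{"x":0.2,"y":-0.2,"z":-0.3,"wx":0,"wy":0,"wz":0},{"x":0.2,"y":0,"z":0,"wx":0,"wy":0,"wz":0},{"x":0.2,"y":0,"z":0,"wx":0,"wy":0,"wz":0},{"x":0,"y":0,"z":0,"wx":0,"wy":0,"wz":0},{"x":0,"y":0,"z":0,"wx":0,"wy":0,"wz":0},{"x":0,"y":0,"z":0,"wx":0,"wy":0,"wz":0},{"x":0,"y":0,"z":0,"wx":0,"wy":0,"wz":0},{"x":0,"y":0,"z":0,"wx":0,"wy":0,"wz":0},{"x":0,"y":0,"z":0,"wx":0,"wy":0,"wz":0}]'

```text
clock: 15.6
ee_pos: [494.0, -440.3, 25.8]
tool_rot: [-1.074, 1.281, 1.103]
ft_force: [0.6, 0.1, 0.1]
gripper_width: 0.748
```

>>> move_arm --plan '[{"x":0,"y":0,"z":0,"wx":0,"wy":0,"wz":0},{"x":0,"y":0,"z":0,"wx":0,"wy":0,"wz":0},{"x":0,"y":0,"z":0,"wx":0,"wy":0,"wz":0},{"x":0,"y":0,"z":0,"wx":0,"wy":0,"wz":0},{"x":0,"y":0,"z":0,"wx":0,"wy":0,"wz":0},{"x":0,"y":0,"z":0,"wx":0,"wy":0,"wz":0},{"x":0,"y":0,"z":0,"wx":0,"wy":0,"wz":0},{"x":0,"y":0,"z":0,"wx":0,"wy":0,"wz":0},{"x":0,"y":0,"z":0,"wx":0,"wy":0,"wz":0},{"x":0,"y":0,"z":0,"wx":0,"wy":0,"wz":0}]' --jaw 0 --squeeze 25

```text
clock: 16.6
ee_pos: [494.1, -440.2, 26.0]
tool_rot: [-1.074, 1.28, 1.103]
ft_force: [-1.3, -0.4, 0.9]
gripper_width: 0.389
```

>>> move_arm --plan '[{"x":-1,"y":0,"z":0,"wx":0,"wy":0,"wz":0},{"x":-2,"y":0,"z":0,"wx":0,"wy":0,"wz":0},{"x":-2,"y":0,"z":0,"wx":0,"wy":0,"wz":0},{"x":-2,"y":0,"z":0,"wx":0,"wy":0,"wz":0},{"x":-2,"y":0,"z":0,"wx":0,"wy":0,"wz":0},{"x":-2,"y":0,"z":0,"wx":0,"wy":0,"wz":0},{"x":-2,"y":0,"z":0,"wx":0,"wy":0,"wz":0},{"x":-1,"y":0,"z":0,"wx":0,"wy":0,"wz":0},{"x":0,"y":0,"z":0,"wx":0,"wy":0,"wz":0},{"x":0,"y":0,"z":0,"wx":0,"wy":0,"wz":0}]'

```text
clock: 17.6
ee_pos: [494.9, -441.9, 174.4]
tool_rot: [-1.073, 1.281, 1.103]
ft_force: [-0.5, -0.0, -0.3]
gripper_width: 0.386
```

```bash
python3 - <<'E'
from h import *
np.set_printoptions(precision=2,suppress=True)
plan((587,-65,170),BY+np.pi/2,n=10)
im=grab('scene','scene9')
a=cv2.resize(im['frame'][160:300,160:300],None,fx=4,fy=4,interpolation=2);cv2.imwrite('pics/c11.png',a[:,:,::-1])
E
```

```text
t 17.6 p [ 494.9 -441.9  174.4] F [-0.5 -0.  -0.3] jaw 0.386 q [-0.91  0.44  1.37 -0.    1.35 -2.32] dist 388.0 w [-0.05  0.01 -0.01] rows 10 straight tool shift cm [ 0.87 -2.98 38.68]
0 [ 0.09 -0.3   3.87] [-0.01  0.   -0.  ]
1 [ 0.08 -0.32  3.87] [-0.01  0.   -0.  ]
2 [ 0.08 -0.34  3.86] [-0.01  0.   -0.  ]
3 [ 0.07 -0.36  3.86] [-0.01  0.   -0.  ]
4 [ 0.07 -0.38  3.86] [-0.01  0.   -0.  ]
5 [ 0.07 -0.4   3.86] [-0.01  0.   -0.  ]
6 [ 0.06 -0.42  3.86] [-0.01  0.   -0.  ]
7 [ 0.06 -0.44  3.85] [-0.01  0.   -0.  ]
8 [ 0.05 -0.46  3.85] [-0.01  0.   -0.  ]
9 [ 0.05 -0.48  3.85] [-0.01  0.   -0.  ]
```

View pics/c11.png

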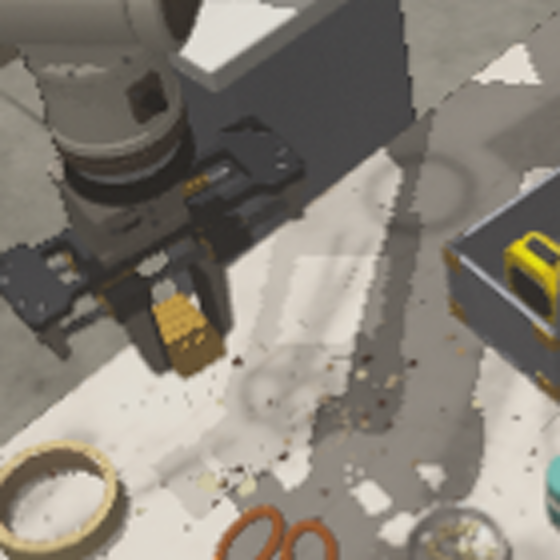

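>>> move_arm --plan '[{"x":0,"y":-0.2,"z":3.0,"wx":-0.005,"wy":0,"wz":0},{"x":0,"y":-0.3,"z":4.2,"wx":-0.005,"wy":0,"wz":0},{"x":0,"y":-0.3,"z":4.2,"wx":-0.005,"wy":0,"wz":0},{"x":0,"y":-0.3,"z":4.2,"wx":-0.005,"wy":0,"wz":0},{"x":0,"y":-0.3,"z":4.2,"wx":-0.005,"wy":0,"wz":0},{"x":0,"y":-0.4,"z":4.2,"wx":-0.005,"wy":0,"wz":0},{"x":0,"y":-0.4,"z":4.2,"wx":-0.005,"wy":0,"wz":0},{"x":0,"y":-0.4,"z":4.2,"wx":-0.005,"wy":0,"wz":0},{"x":0,"y":-0.3,"z":3.0,"wx":-0.005,"wy":0,"wz":0},{"x":0,"y":0,"z":1.0,"wx":0,"wy":0,"wz":0}]'

```text
clock: 18.65
ee_pos: [570.8, -71.1, 165.1]
tool_rot: [-1.087, 1.269, 1.152]
ft_force: [-0.8, -0.6, -1.0]
gripper_width: 0.391
```

```bash
python3 - <<'E'
from h import *
np.set_printoptions(precision=2,suppress=True)
plan((583,-65,83),BY+np.pi/2,n=1)
im=grab('scene','scene10')
a=cv2.resize(im['frame'][100:260,230:390],None,fx=4,fy=4,interpolation=2);cv2.imwrite('pics/c12.png',a[:,:,::-1])
E
```

```text
t 18.65 p [570.8 -71.1 165.1] F [-0.8 -0.6 -1. ] jaw 0.391 q [-0.34  0.24  1.64  0.02  1.3  -1.79] dist 83.2 w [-0.01  0.02 -0.03] rows 1 straight tool shift cm [ 8.18 -1.4   0.57]
0 [ 8.18 -1.4   0.57] [-0.01  0.02 -0.03]
```

View pics/c12.png

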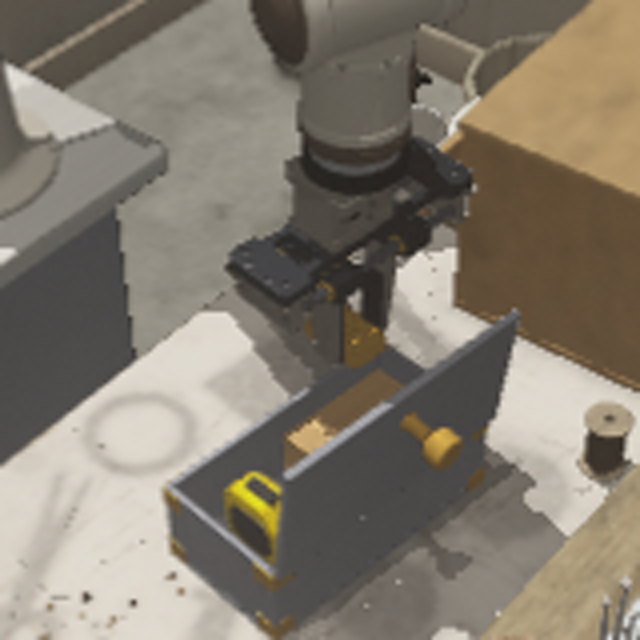

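>>> move_arm --plan '[{"x":0.3,"y":-0.6,"z":0.3,"wx":0,"wy":0.01,"wz":-0.015},{"x":0.8,"y":-0.6,"z":0.2,"wx":0,"wy":0.01,"wz":-0.015},{"x":1.2,"y":-0.2,"z":0,"wx":0,"wy":0,"wz":0},{"x":1.2,"y":0,"z":0,"wx":0,"wy":0,"wz":0},{"x":1.2,"y":0,"z":0,"wx":0,"wy":0,"wz":0},{"x":1.2,"y":0,"z":0,"wx":0,"wy":0,"wz":0},{"x":1.0,"y":0,"z":0,"wx":0,"wy":0,"wz":0},{"x":0.6,"y":0,"z":0,"wx":0,"wy":0,"wz":0},{"x":0.2,"y":0,"z":0,"wx":0,"wy":0,"wz":0},{"x":0,"y":0,"z":0,"wx":0,"wy":0,"wz":0}]'

```text
clock: 19.7
ee_pos: [584.0, -73.4, 80.3]
tool_rot: [-1.112, 1.271, 1.117]
ft_force: [-0.3, 0.0, -1.1]
gripper_width: 0.39
```

```bash
python3 - <<'E'
from h import *
np.set_printoptions(precision=2,suppress=True)
plan((583,-65,81),BY+np.pi/2,n=1)
im=grab('scene','scene11')
a=cv2.resize(im['frame'][130:250,250:370],None,fx=5,fy=5,interpolation=2);cv2.imwrite('pics/c13.png',a[:,:,::-1])
E
```

```text
t 19.7 p [584.  -73.4  80.3] F [-0.3  0.  -1.1] jaw 0.39 q [-0.33  0.36  1.68 -0.    1.11 -1.77] dist 8.5 w [-0.02 -0.   -0.  ] rows 1 straight tool shift cm [-0.07  0.21  0.82]
0 [-0.07  0.21  0.82] [-0.02 -0.   -0.  ]
```

View pics/c13.png

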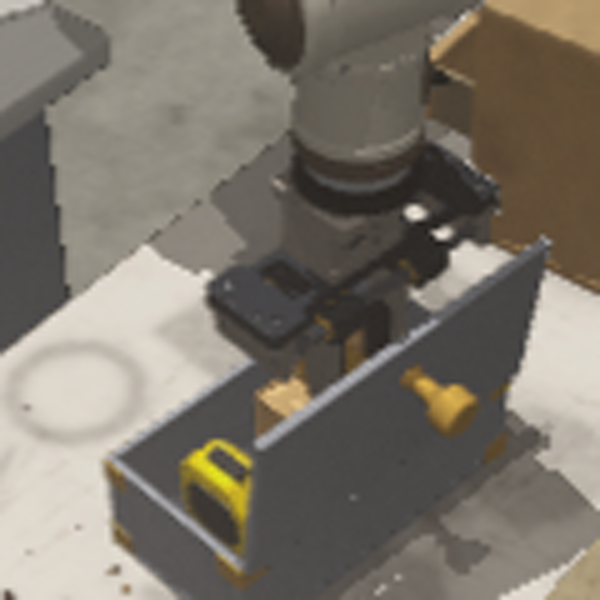

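>>> move_arm --plan '[{"x":0,"y":0.1,"z":0.4,"wx":0,"wy":0,"wz":0},{"x":0.1,"y":0,"z":0.2,"wx":0,"wy":0,"wz":0},{"x":0.1,"y":0,"z":0,"wx":0,"wy":0,"wz":0},{"x":0,"y":0,"z":0,"wx":0,"wy":0,"wz":0},{"x":0,"y":0,"z":0,"wx":0,"wy":0,"wz":0},{"x":0,"y":0,"z":0,"wx":0,"wy":0,"wz":0},{"x":0,"y":0,"z":0,"wx":0,"wy":0,"wz":0},{"x":0,"y":0,"z":0,"wx":0,"wy":0,"wz":0},{"x":0,"y":0,"z":0,"wx":0,"wy":0,"wz":0},{"x":0,"y":0,"z":0,"wx":0,"wy":0,"wz":0}]'

```text
clock: 20.75
ee_pos: [584.8, -67.1, 80.1]
tool_rot: [-1.116, 1.27, 1.115]
ft_force: [-0.0, -0.7, 1.3]
gripper_width: 0.386
```

>>> move_arm --plan '[{"x":0.1,"y":0,"z":0,"wx":0,"wy":0,"wz":0},{"x":0,"y":0,"z":0,"wx":0,"wy":0,"wz":0},{"x":0,"y":0,"z":0,"wx":0,"wy":0,"wz":0},{"x":0,"y":0,"z":0,"wx":0,"wy":0,"wz":0},{"x":0,"y":0,"z":0,"wx":0,"wy":0,"wz":0},{"x":0,"y":0,"z":0,"wx":0,"wy":0,"wz":0},{"x":0,"y":0,"z":0,"wx":0,"wy":0,"wz":0},{"x":0,"y":0,"z":0,"wx":0,"wy":0,"wz":0},{"x":0,"y":0,"z":0,"wx":0,"wy":0,"wz":0},{"x":0,"y":0,"z":0,"wx":0,"wy":0,"wz":0}]' --jaw 0.55

```text
clock: 21.75
ee_pos: [584.7, -66.9, 78.7]
tool_rot: [-1.115, 1.27, 1.115]
ft_force: [0.3, 0.1, 1.0]
gripper_width: 0.549
```

>>> move_arm --plan '[{"x":-0.5,"y":0,"z":0,"wx":0,"wy":0,"wz":0},{"x":-1.5,"y":0,"z":0,"wx":0,"wy":0,"wz":0},{"x":-3,"y":0,"z":0,"wx":0,"wy":0,"wz":0},{"x":-3,"y":0,"z":0,"wx":0,"wy":0,"wz":0},{"x":-3,"y":0,"z":0,"wx":0,"wy":0,"wz":0},{"x":-3,"y":0,"z":0,"wx":0,"wy":0,"wz":0},{"x":-3,"y":0,"z":0,"wx":0,"wy":0,"wz":0},{"x":-2,"y":0,"z":0,"wx":0,"wy":0,"wz":0},{"x":-1,"y":0,"z":0,"wx":0,"wy":0,"wz":0},{"x":0,"y":0,"z":0,"wx":0,"wy":0,"wz":0}]'

```text
clock: 22.75
ee_pos: [585.1, -66.3, 297.1]
tool_rot: [-1.12, 1.266, 1.109]
ft_force: [-0.0, -0.4, 0.4]
gripper_width: 0.553
```

```bash
python3 - <<'E'
from h import *
np.set_printoptions(precision=2,suppress=True)
plan((730,-150,300),BY+np.pi/2,n=1)
im=grab('scene','scene12');t=grab('top','top12')
a=cv2.resize(im['frame'][150:270,250:370],None,fx=4,fy=4,interpolation=2);b=cv2.resize(t['frame'][130:230,290:400],None,fx=3,fy=3)
b=np.vstack([b,np.zeros((180,330,3),np.uint8)]);cv2.imwrite('pics/c14.png',np.hstack([a,b])[:,:,::-1])
E
```

```text
t 22.75 p [585.1 -66.3 297.1] F [-0.  -0.4  0.4] jaw 0.553 q [-0.32  0.15  1.48 -0.    1.5  -1.76] dist 167.3 w [-0.02 -0.    0.01] rows 1 straight tool shift cm [ -0.18 -15.43  -6.46]
0 [ -0.18 -15.43  -6.46] [-0.02 -0.    0.01]
```

View pics/c14.png

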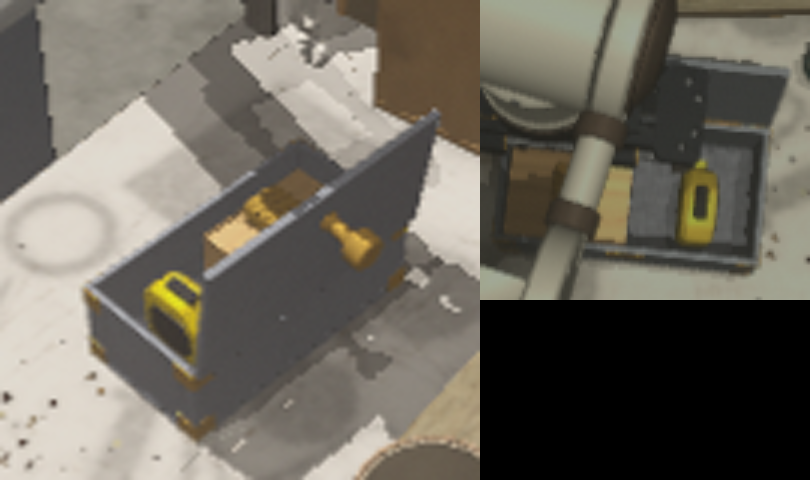

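The wax lies flat on the raised floor and the tape stands in the deep half. Now I go behind the lid, right of the knob, with the fingers shut.

>>> move_arm --plan '[{"x":-0.5,"y":-1,"z":-0.7,"wx":0,"wy":0,"wz":0},{"x":-0.3,"y":-1.6,"z":-1.1,"wx":0,"wy":0,"wz":0},{"x":0,"y":-1.6,"z":-1.1,"wx":0,"wy":0,"wz":0},{"x":0,"y":-1.6,"z":-1.1,"wx":0,"wy":0,"wz":0},{"x":0,"y":-1.6,"z":-1.1,"wx":0,"wy":0,"wz":0},{"x":0,"y":-1.6,"z":-1.1,"wx":-0.01,"wy":0,"wz":0},{"x":0,"y":-1.6,"z":-1.1,"wx":-0.01,"wy":0,"wz":0},{"x":0,"y":-1.6,"z":-1.1,"wx":0,"wy":0,"wz":0},{"x":0,"y":-1.6,"z":-0.9,"wx":0,"wy":0,"wz":0},{"x":0,"y":-0.4,"z":-0.3,"wx":0,"wy":0,"wz":0}]' --jaw 0 --squeeze 10

```text
clock: 23.85
ee_pos: [710.3, -179.1, 277.5]
tool_rot: [-1.108, 1.275, 1.159]
ft_force: [0.5, -0.5, 0.4]
gripper_width: 0.008
```

```bash
python3 - <<'E'
from h import *
np.set_printoptions(precision=2,suppress=True)
plan((717,-180,200),BY+np.pi/2,n=1)
im=grab('scene','scene13');t=grab('top','top13')
a=cv2.resize(im['frame'][60:280,210:430],None,fx=3,fy=3,interpolation=2);cv2.imwrite('pics/c15.png',a[:,:,::-1])
h=bydepth(t,[(409,150),(405,145)]);print(h)
E
```

```text
t 23.85 p [ 710.3 -179.1  277.5] F [ 0.5 -0.5  0.4] jaw 0.008 q [-0.41  0.59  0.97 -0.    1.62 -1.88] dist 77.8 w [ 0.    0.01 -0.03] rows 1 straight tool shift cm [ 7.73 -0.94 -0.08]
0 [ 7.73 -0.94 -0.08] [ 0.    0.01 -0.03]
[[ 699.33 -306.99   53.61]
 [ 714.82 -297.62   48.67]]
```

View pics/c15.png

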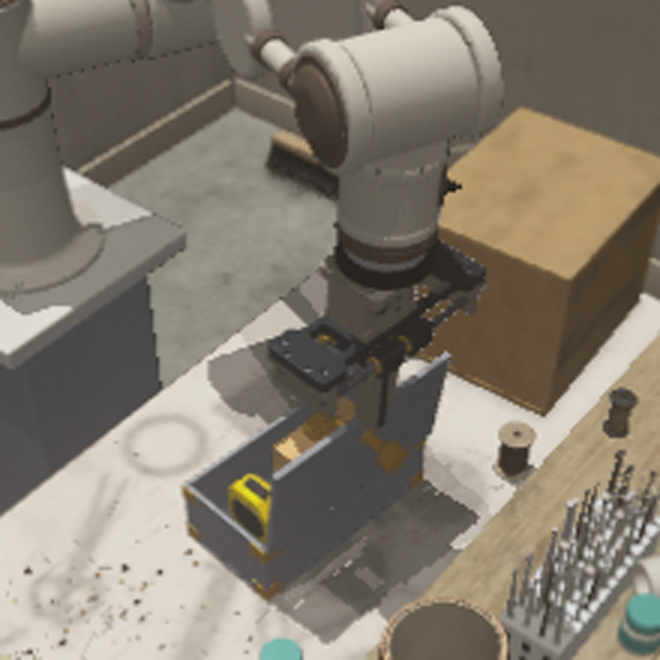

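>>> move_arm --plan '[{"x":0,"y":-0.5,"z":0,"wx":0,"wy":0.005,"wz":-0.015},{"x":0.4,"y":-0.5,"z":0,"wx":0,"wy":0.005,"wz":-0.015},{"x":1.2,"y":0,"z":0,"wx":0,"wy":0,"wz":0},{"x":1.2,"y":0,"z":0,"wx":0,"wy":0,"wz":0},{"x":1.2,"y":0,"z":0,"wx":0,"wy":0,"wz":0},{"x":1.2,"y":0,"z":0,"wx":0,"wy":0,"wz":0},{"x":1.2,"y":0,"z":0,"wx":0,"wy":0,"wz":0},{"x":0.8,"y":0,"z":0,"wx":0,"wy":0,"wz":0},{"x":0.2,"y":0,"z":0,"wx":0,"wy":0,"wz":0},{"x":0,"y":0,"z":0,"wx":0,"wy":0,"wz":0}]'

```text
clock: 24.95
ee_pos: [717.3, -176.6, 195.0]
tool_rot: [-1.131, 1.262, 1.137]
ft_force: [0.4, -0.8, 0.5]
gripper_width: 0.007
```

```bash
python3 - <<'E'
from h import *
np.set_printoptions(precision=2,suppress=True)
hx=np.array([643,-172.]);xb=np.array([np.cos(BY),np.sin(BY)])
for th in(1.72,1.5,1.3,1.1,.9,.7,.5,.3,.1,0):
    u=np.array([-np.cos(th),np.sin(th)]);n=np.array([np.sin(th),np.cos(th)])
    c=100*u+8*n+[10,19];print(th,c, hx+xb*c[0],80.5+c[1])
plan((676,-176,197),BY+np.pi/2,n=1)
im=grab('scene','scene14')
a=cv2.resize(im['frame'][60:280,210:430],None,fx=3,fy=3,interpolation=2);cv2.imwrite('pics/c16.png',a[:,:,::-1])
E
```

```text
1.72 [ 32.78 116.7 ] [ 675.58 -175.6 ] 197.19977099829924
1.5 [ 10.91 119.32] [ 653.84 -173.2 ] 199.81539627374707
1.3 [ -9.04 117.5 ] [ 634.01 -171.01] 197.995809170716
1.1 [-28.23 111.75] [ 614.94 -168.9 ] 192.24950497754816
0.9 [-45.89 102.31] [ 597.38 -166.96] 182.80557070891365
0.7 [-61.33  89.54] [ 582.04 -165.27] 170.040506222045
0.5 [-73.92  73.96] [ 569.52 -163.88] 154.4632143555433
0.3 [-83.17  56.19] [ 560.33 -162.87] 136.6947125791388
0.1 [-88.7   36.94] [ 554.83 -162.26] 117.44337498690702
0 [-90.  27.] [ 553.54 -162.12] 107.5
t 24.95 p [ 717.3 -176.6  195. ] F [ 0.4 -0.8  0.5] jaw 0.007 q [-0.4   0.61  1.09 -0.    1.45 -1.87] dist 41.4 w [ 0.01 -0.   -0.01] rows 1 straight tool shift cm [-0.17  4.12 -0.37]
0 [-0.17  4.12 -0.37] [ 0.01 -0.   -0.01]
```

View pics/c16.png

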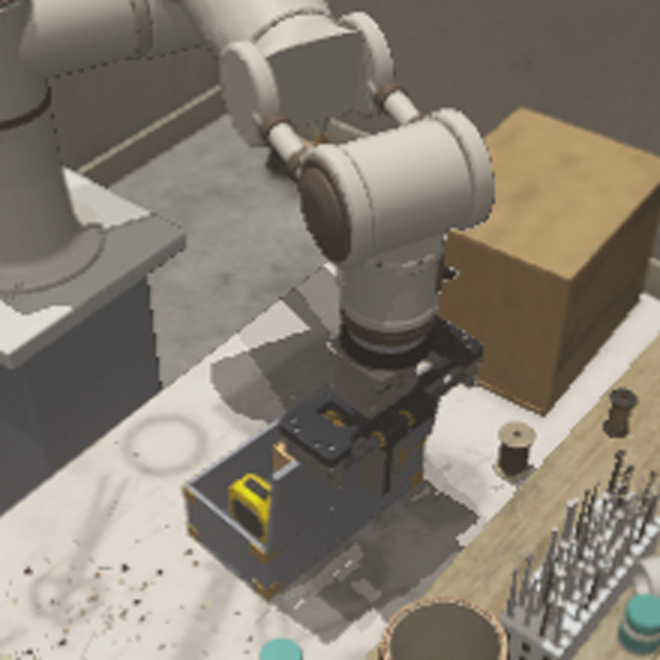

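The shut fingers are behind the lid with the gripper body above its edge. I push toward the robot.

>>> move_arm --plan '[{"x":0,"y":0.8,"z":0,"wx":0,"wy":0,"wz":0},{"x":0,"y":1.0,"z":0,"wx":0,"wy":0,"wz":0},{"x":0,"y":1.0,"z":0,"wx":0,"wy":0,"wz":0},{"x":0,"y":1.0,"z":0,"wx":0,"wy":0,"wz":0},{"x":0,"y":1.0,"z":0,"wx":0,"wy":0,"wz":0},{"x":0,"y":1.0,"z":0,"wx":0,"wy":0,"wz":0},{"x":0,"y":1.0,"z":0,"wx":0,"wy":0,"wz":0},{"x":0,"y":1.0,"z":0,"wx":0,"wy":0,"wz":0},{"x":0,"y":0.5,"z":0,"wx":0,"wy":0,"wz":0},{"x":0,"y":0,"z":0,"wx":0,"wy":0,"wz":0}]'

```text
clock: 26.0
ee_pos: [638.8, -169.7, 205.4]
tool_rot: [-1.146, 1.25, 1.118]
ft_force: [-0.4, 0.4, 0.2]
gripper_width: 0.007
```

```bash
python3 - <<'E'
from h import *
np.set_printoptions(precision=2,suppress=True)
plan((597,-167,183),BY+np.pi/2,n=10)
im=grab('scene','scene15')
a=cv2.resize(im['frame'][60:280,210:430],None,fx=3,fy=3,interpolation=2);cv2.imwrite('pics/c17.png',a[:,:,::-1])
E
```

```text
t 26.0 p [ 638.8 -169.7  205.4] F [-0.4  0.4  0.2] jaw 0.007 q [-0.44  0.38  1.38 -0.    1.36 -1.91] dist 47.5 w [ 0.01 -0.01  0.02] rows 10 straight tool shift cm [ 2.17  4.22 -0.15]
0 [ 0.22  0.42 -0.02] [ 0. -0.  0.]
1 [ 0.22  0.42 -0.02] [ 0. -0.  0.]
2 [ 0.22  0.42 -0.02] [ 0. -0.  0.]
3 [ 0.22  0.42 -0.02] [ 0. -0.  0.]
4 [ 0.22  0.42 -0.02] [ 0. -0.  0.]
5 [ 0.22  0.42 -0.02] [ 0. -0.  0.]
6 [ 0.22  0.42 -0.02] [ 0. -0.  0.]
7 [ 0.22  0.42 -0.02] [ 0. -0.  0.]
8 [ 0.22  0.42 -0.02] [ 0. -0.  0.]
9 [ 0.22  0.42 -0.02] [ 0. -0.  0.]
```

View pics/c17.png

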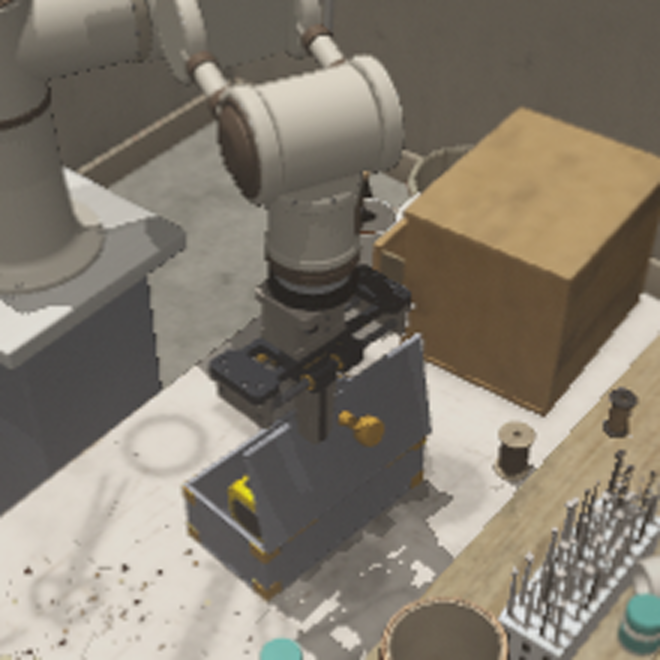

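The lid has swung forward past upright. I continue along the arc, lowering.

>>> move_arm --plan '[{"x":0.5,"y":0.3,"z":0,"wx":0,"wy":0,"wz":0.01},{"x":0.4,"y":0.4,"z":0,"wx":0,"wy":0,"wz":0.01},{"x":0.3,"y":0.5,"z":0,"wx":0,"wy":0,"wz":0},{"x":0.3,"y":0.5,"z":0,"wx":0,"wy":0,"wz":0},{"x":0.3,"y":0.5,"z":0,"wx":0,"wy":0,"wz":0},{"x":0.3,"y":0.5,"z":0,"wx":0,"wy":0,"wz":0},{"x":0.3,"y":0.5,"z":0,"wx":0,"wy":0,"wz":0},{"x":0.3,"y":0.5,"z":0,"wx":0,"wy":0,"wz":0},{"x":0.2,"y":0.3,"z":0,"wx":0,"wy":0,"wz":0},{"x":0,"y":0,"z":0,"wx":0,"wy":0,"wz":0}]'

```text
clock: 27.05
ee_pos: [597.2, -166.0, 175.1]
tool_rot: [-1.137, 1.263, 1.131]
ft_force: [0.0, 0.2, 0.1]
gripper_width: 0.008
```

```bash
python3 - <<'E'
from h import *
np.set_printoptions(precision=2,suppress=True)
plan((570,-164,155),BY+np.pi/2,n=10)
im=grab('scene','scene16')
a=cv2.resize(im['frame'][100:280,230:410],None,fx=3,fy=3,interpolation=2);cv2.imwrite('pics/c18.png',a[:,:,::-1])
E
```

```text
t 27.05 p [ 597.2 -166.   175.1] F [0.  0.2 0.1] jaw 0.008 q [-0.46  0.32  1.52 -0.01  1.3  -1.93] dist 33.9 w [ 0.01 -0.01 -0.  ] rows 10 straight tool shift cm [ 2.02  2.72 -0.07]
0 [ 0.2   0.27 -0.01] [ 0. -0. -0.]
1 [ 0.2   0.27 -0.01] [ 0. -0. -0.]
2 [ 0.2   0.27 -0.01] [ 0. -0. -0.]
3 [ 0.2   0.27 -0.01] [ 0. -0. -0.]
4 [ 0.2   0.27 -0.01] [ 0. -0. -0.]
5 [ 0.2   0.27 -0.01] [ 0. -0. -0.]
6 [ 0.2   0.27 -0.01] [ 0. -0. -0.]
7 [ 0.2   0.27 -0.01] [ 0. -0. -0.]
8 [ 0.2   0.27 -0.01] [ 0. -0. -0.]
9 [ 0.2   0.27 -0.01] [ 0. -0. -0.]
```

View pics/c18.png

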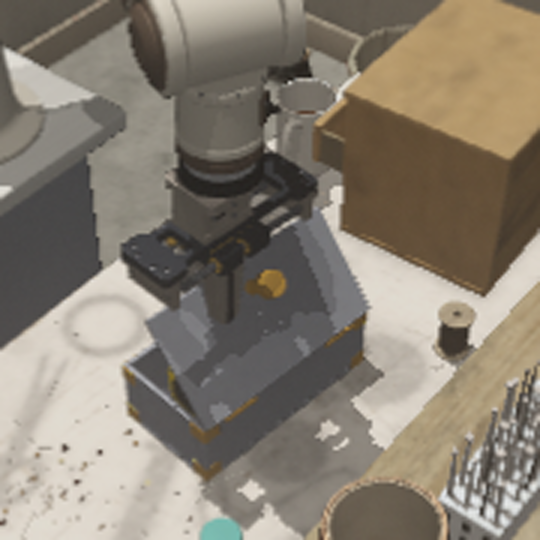

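The lid is at about 0.85 rad. I continue along the arc.

>>> move_arm --plan '[{"x":0.4,"y":0.4,"z":0,"wx":0,"wy":0,"wz":0},{"x":0.4,"y":0.4,"z":0,"wx":0,"wy":0,"wz":0},{"x":0.5,"y":0.4,"z":0,"wx":0,"wy":0,"wz":0},{"x":0.5,"y":0.4,"z":0,"wx":0,"wy":0,"wz":0},{"x":0.5,"y":0.4,"z":0,"wx":0,"wy":0,"wz":0},{"x":0.5,"y":0.4,"z":0,"wx":0,"wy":0,"wz":0},{"x":0.5,"y":0.3,"z":0,"wx":0,"wy":0,"wz":0},{"x":0.5,"y":0.2,"z":0,"wx":0,"wy":0,"wz":0},{"x":0.3,"y":0.1,"z":0,"wx":0,"wy":0,"wz":0},{"x":0,"y":0,"z":0,"wx":0,"wy":0,"wz":0}]'

```text
clock: 28.1
ee_pos: [564.3, -162.6, 129.7]
tool_rot: [-1.136, 1.264, 1.133]
ft_force: [1.0, 0.8, 0.6]
gripper_width: 0.005
```

```bash
python3 - <<'E'
from h import *
np.set_printoptions(precision=2,suppress=True)
plan((555,-162,118),BY+np.pi/2,n=10)
im=grab('scene','scene17')
a=cv2.resize(im['frame'][120:280,230:390],None,fx=3,fy=3,interpolation=2);cv2.imwrite('pics/c19.png',a[:,:,::-1])
E
```

```text
t 28.1 p [ 564.3 -162.6  129.7] F [1.  0.8 0.6] jaw 0.005 q [-0.48  0.29  1.66 -0.01  1.2  -1.95] dist 14.9 w [ 0.01 -0.01 -0.  ] rows 10 straight tool shift cm [ 1.17  0.93 -0.02]
0 [ 0.12  0.09 -0.  ] [ 0. -0. -0.]
1 [ 0.12  0.09 -0.  ] [ 0. -0. -0.]
2 [ 0.12  0.09 -0.  ] [ 0. -0. -0.]
3 [ 0.12  0.09 -0.  ] [ 0. -0. -0.]
4 [ 0.12  0.09 -0.  ] [ 0. -0. -0.]
5 [ 0.12  0.09 -0.  ] [ 0. -0. -0.]
6 [ 0.12  0.09 -0.  ] [ 0. -0. -0.]
7 [ 0.12  0.09 -0.  ] [ 0. -0. -0.]
8 [ 0.12  0.09 -0.  ] [ 0. -0. -0.]
9 [ 0.12  0.09 -0.  ] [ 0. -0. -0.]
```

View pics/c19.png

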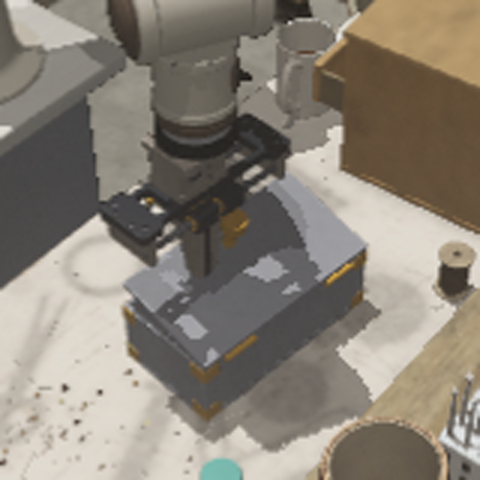

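>>> move_arm --plan '[{"x":0.2,"y":0.3,"z":0,"wx":0,"wy":0,"wz":0},{"x":0.3,"y":0.3,"z":0,"wx":0,"wy":0,"wz":0},{"x":0.3,"y":0.2,"z":0,"wx":0,"wy":0,"wz":0},{"x":0.3,"y":0,"z":0,"wx":0,"wy":0,"wz":0},{"x":0.3,"y":0,"z":0,"wx":0,"wy":0,"wz":0},{"x":0.3,"y":0,"z":0,"wx":0,"wy":0,"wz":0},{"x":0.1,"y":0,"z":0,"wx":0,"wy":0,"wz":0},{"x":0,"y":0,"z":0,"wx":0,"wy":0,"wz":0},{"x":0,"y":0,"z":0,"wx":0,"wy":0,"wz":0},{"x":0,"y":0,"z":0,"wx":0,"wy":0,"wz":0}]'

```text
clock: 29.15
ee_pos: [555.7, -162.1, 110.6]
tool_rot: [-1.136, 1.264, 1.133]
ft_force: [-0.3, 0.5, 0.1]
gripper_width: 0.008
```

>>> move_arm --plan '[{"x":0.2,"y":0,"z":0,"wx":0,"wy":0,"wz":0},{"x":0.2,"y":0,"z":0,"wx":0,"wy":0,"wz":0},{"x":0,"y":0,"z":0,"wx":0,"wy":0,"wz":0},{"x":0,"y":0,"z":0,"wx":0,"wy":0,"wz":0},{"x":0,"y":0,"z":0,"wx":0,"wy":0,"wz":0},{"x":0,"y":0,"z":0,"wx":0,"wy":0,"wz":0},{"x":0,"y":0,"z":0,"wx":0,"wy":0,"wz":0},{"x":0,"y":0,"z":0,"wx":0,"wy":0,"wz":0},{"x":0,"y":0,"z":0,"wx":0,"wy":0,"wz":0},{"x":0,"y":0,"z":0,"wx":0,"wy":0,"wz":0}]'

```text
clock: 30.15
ee_pos: [556.2, -162.3, 107.9]
tool_rot: [-1.137, 1.264, 1.132]
ft_force: [0.2, -0.2, 1.2]
gripper_width: 0.006
```

>>> move_arm --plan '[{"x":0.2,"y":0,"z":0,"wx":0,"wy":0,"wz":0},{"x":0.2,"y":0,"z":0,"wx":0,"wy":0,"wz":0},{"x":0.2,"y":0,"z":0,"wx":0,"wy":0,"wz":0},{"x":0,"y":0,"z":0,"wx":0,"wy":0,"wz":0},{"x":0,"y":0,"z":0,"wx":0,"wy":0,"wz":0},{"x":0,"y":0,"z":0,"wx":0,"wy":0,"wz":0},{"x":0,"y":0,"z":0,"wx":0,"wy":0,"wz":0},{"x":0,"y":0,"z":0,"wx":0,"wy":0,"wz":0},{"x":0,"y":0,"z":0,"wx":0,"wy":0,"wz":0},{"x":0.2,"y":0,"z":0,"wx":0,"wy":0,"wz":0}]'

```text
clock: 31.15
ee_pos: [556.7, -162.4, 107.7]
tool_rot: [-1.137, 1.264, 1.134]
ft_force: [-7.3, 4.2, 22.4]
gripper_width: 0.003
```

The force jumped to 22 N with no further travel at z = 107.7, where 107.5 is expected when shut. I retract and check.

>>> move_arm --plan '[{"x":-0.5,"y":0,"z":0,"wx":0,"wy":0,"wz":0},{"x":-1.5,"y":0,"z":0,"wx":0,"wy":0,"wz":0},{"x":-3,"y":0.5,"z":0,"wx":0,"wy":0,"wz":0},{"x":-3,"y":2,"z":-1,"wx":0,"wy":0,"wz":0},{"x":-3,"y":2,"z":-1,"wx":0,"wy":0,"wz":0},{"x":-3,"y":2,"z":-2,"wx":0,"wy":0,"wz":0},{"x":-2,"y":2,"z":-2,"wx":0,"wy":0,"wz":0},{"x":-1,"y":2,"z":-2,"wx":0,"wy":0,"wz":0},{"x":0,"y":1,"z":-2,"wx":0,"wy":0,"wz":0},{"x":0,"y":0,"z":0,"wx":0,"wy":0,"wz":0}]'

```text
clock: 32.15
ee_pos: [428.7, -251.6, 291.7]
tool_rot: [-1.144, 1.265, 1.13]
ft_force: [0.1, 0.3, 0.6]
gripper_width: 0.002
```

```bash
python3 - <<'E'
from h import *
np.set_printoptions(precision=1,suppress=True)
im=grab('scene','scene18');t=grab('top','top18')
a=cv2.resize(im['frame'][130:330,200:420],None,fx=3,fy=3,interpolation=2);cv2.imwrite('pics/c20.png',a[:,:,::-1])
yy,xx=np.mgrid[175:285:1,265:365:1];px=np.c_[xx.ravel(),yy.ravel()];p=bydepth(im,px)
c,s=np.cos(BY),np.sin(BY);l=(p[:,:2]-BOX)@np.array([[c,-s],[s,c]])
for a0 in(-50,-35,-20,0,20,40):
    for b0 in(-90,-60,50,85):
        q=p[(abs(l[:,0]-a0)<7)&(abs(l[:,1]-b0)<12)&(p[:,2]>60)];print(a0,b0,len(q),np.median(q[:,2]) if len(q) else '')
# bystander comparison
for n,roi in(('scene',(255,345,270,315)),):
    a=load('scene0')['frame'].astype(int);b=im['frame'].astype(int);x0,x1=255,325
    print('diff jar/dish',np.abs(a-b)[265:312,258:318].mean())
print(status.read_state()['ee_pos'],status.read_state()['ft_force'])
E
```

```text
-50 -90 25 89.19925964322863
-50 -60 28 89.13786346730018
-50 50 18 89.48133686799105
-50 85 22 89.07433392563792
-35 -90 27 89.02543364810606
-35 -60 26 88.9777217162154
-35 50 23 88.89351951384424
-35 85 22 88.782110611495
-20 -90 28 88.86069018048602
-20 -60 28 89.62191316551923
-20 50 24 88.91644437822686
-20 85 20 88.76664226341063
0 -90 24 89.59337877252074
0 -60 26 88.08149551895798
0 50 22 88.65049039216257
0 85 26 88.90203803239348
20 -90 32 88.92631248067539
20 -60 30 88.3429018041981
20 50 25 88.4027227207846
20 85 24 88.54441683513471
40 -90 32 89.34027817475271
40 -60 27 88.62717159654517
40 50 25 88.57324613641424
40 85 25 89.14212066798325
diff jar/dish 5.647990543735225
[ 429.8 -249.9  291.1] [-0.6  0.7  0.4]
```

View pics/c20.png

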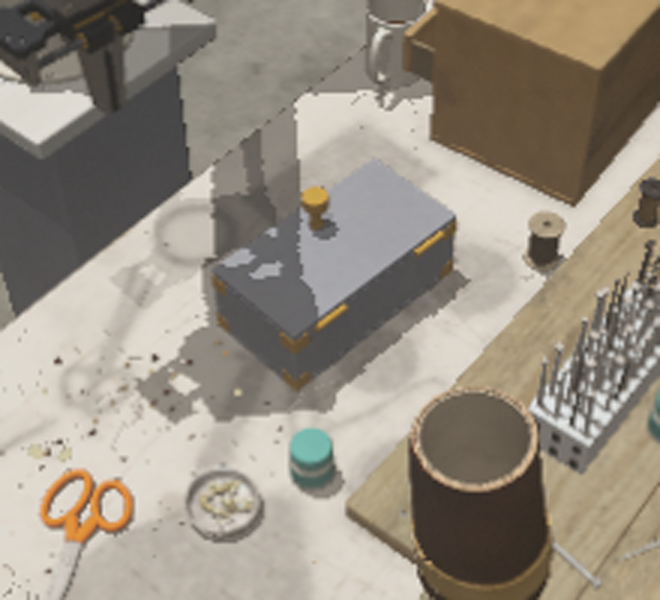

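The lid is level at 88.5–89 mm everywhere (88.5 expected when shut), the bystanders look unmoved and the arm is clear. I hand in.

```bash
python3 -c "
from plant import job
print(job.job_done())"
```

```text
the job is handed in; nothing more can be done
None
```

The tape measure and beeswax are in the kit box and the lid is shut. I handed the job in at about 32 s of the 72 s allowed.

- **Packing:** The tape stands upright in the deep half, turned so its length runs across the box. The wax lies flat on the raised wooden floor. A picture before closing showed both in place.
- **Lid:** I pushed it over from behind with the shut fingers and pressed it down until it stopped, at 22 N with no further travel. Depth readings over the closed lid were 88.1 to 89.6 mm everywhere, against 88.5 mm expected when shut. Front and back differ by about 0.5 mm, well inside the 4 mm allowed.
- **Bystanders:** The jar, dish, mug and spool look unmoved in the last picture, but I compared only by eye and did not measure their positions again.
- **Robot:** The gripper was clear of everything, with the force near zero.

One check disagreed slightly: the two camera views put the wax about 6 mm apart. I used a value between them, and the grip closed at 35.5 mm, matching its 36 mm width.

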